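# Thread the roasting spit into its stand

## Task

Take the roasting spit off its wooden rest and thread its rod through the eyes of both plates of the steel stand, over the glass dish, until the collar sits flush against the plate nearest the rest; then let go. The eyes have been set to a height you must find by feel: never force the rod, and leave the dish and the other kitchen things where they are.

Things in the scene. Friction and masses are not known exactly. Their poses are not given: they have to be found in the camera images.
- spit: Roasting spit, about 110 g: straight hollow steel rod (10 mm diameter, 210 mm long, blunt end with 1 mm edge), round steel collar (26 mm diameter, 5 mm thick), dark wooden handle. Origin on the axis at the collar's rod-side face; +y runs along the rod to the tip. Centre of mass at y = +30 mm. Starts level in the rest, axis 60 mm above the counter. More than 30 N between it and the stand spoils it.
- spit_tip (a point): Centre of the rod's free end, 210 mm along the rod (+y) from the collar's face.
- spit_handle (a point): Middle of the spit's handle, on the axis, 50 mm behind the collar's face. The handle is square, 22 x 22 mm and 90 mm long (spit y = -5 to -95 mm), and clear of the rest all round. Held here the rod may hang 0.01 to 0.04 rad below level, more under load.
- rest: Wooden rest, fixed to the counter, 60 mm wide, 200 mm long, about 67 mm high: two uprights with open V notches (at its y = 14 and 165 mm) in which the rod lies along the rest's +y axis. Lift the spit straight up out of it. Origin on the counter, below the spit's origin.
- stand: Fixed steel stand: base 170 x 215 x 5 mm, four posts 12 mm thick, 163 mm high (x = +-42, y = +-93 mm). Between them two upright plates (70 wide, 56 high, 6 mm thick) across the y axis, mid-planes y = -93 and +93 mm, each with one round 12.5 mm eye (1 mm chamfer) at x = 0, 28 mm below its top edge. Origin on the counter at the base's middle. The spit goes in along +y.
- entry_eye (a point): Outer face of the stand's -y plate (y = -96 mm), x = 0, at 105 mm: the eye's centre at its LOWEST setting. The plates are one frame joined by two low bars, set by hand on the posts and clamped (it does not give): both eyes sit at the same height, 0 to 18 mm above this point, a setting not measured. The seated collar lies on this face.
- far_eye (a point): Outer face of the stand's +y plate (y = +96 mm), x = 0, also at 105 mm, the lowest setting; the true eye is 0 to 18 mm higher, as at the entry. With the spit home its tip stands 18 mm beyond this face.
- dish: Square glass baking dish, 150 x 150 x 45 mm, standing on the stand's base between the plates. Origin at its underside's centre. A bystander.
- colander: Orange plastic colander, 210 mm across, 85 mm high, origin at its underside's centre. A bystander.
- canister: Small stainless canister with a flap in its lid, 75 mm across, 105 mm high, origin at its underside's centre. A bystander.
- cup: White ceramic cup, 76 mm across, 100 mm high, holding bamboo skewers that reach to about 220 mm. Origin at its underside's centre. A bystander.

How it is judged:
By the outcome, as a careful person would: the job done as asked, in the order asked, and still so for the second after the job is handed in, with the robot touching nothing.
It also fails if it takes over 72 s, if anything falls off the work surface, if the arm or the gripper's body presses on something with over 40 N, if the wrist force passes 120 N, or if a joint passes its speed limit or range.

## Robot

A 6-joint arm with a two-finger parallel gripper is mounted at the origin on the work surface. World frame = base frame: x ahead of the robot, y to its left, z up, the work surface at z = 0. Lengths are in m, angles in rad, forces in N, time in s.
With the tool pointing down it reaches from about 0.425 to 0.95 m from the base axis. Payload 3.5 kg.
Tool frame: the origin (TCP) lies midway between the tips of the shut fingers; the grasp point (between the pads) lies 19 mm behind it; x points along the fingers, z is the direction in which the jaws open and shut, and the axes are right-handed (so a half turn about x gives the same grasp; the last joint's range is limited). The gripper opens to 85 mm and grips with 20 to 120 N. Pads are 22 mm wide; open, the fingers measure 114 mm over their backs; the gripper's body (76 mm by 85 mm) begins 54 mm behind the grasp point. The pads swing forward as they close: fully open they stand 13 mm farther back than shut.
Start: joints at [1.052, 0.286, 1.577, -0, 1.279, -0.15], TCP at [0.243, 0.63, 0.231] pointing down, gripper open.
Joint ranges: [-2.77, 2.77], [-0.9, 2.22], [0.21, 2.48], [-1.53, 4.67], [0.24, 2.81], [-2.84, 2.84]. Speed limits (rad/s): [2.79, 2.79, 3.14, 3.14, 3.14, 3.14].

## Interface

Orientations are given as a unit quaternion [x, y, z, w].
In Python, from plant import readout, eyes, ctrl gives the robot as it stands.
- The arm moves only by the tool move_arm, never from a script. Its argument "commands" is a list of rows, each a list of 7 numbers: the turn, a rotation vector about the world's x, y, z in rad, then the shift along the world's x, y, z in mm, then the closure in counts, from 0 (fully open) to 255 (shut). A call has 1 to 12 rows; each row is the pose to reach, as a shift and turn from the pose measured when the call began; what a row does not reach only later rows make up. A row lasts 1/10 s, in which the tool goes at most 50 mm and 8.59 degrees, less where a joint would pass 70% of its speed; a pose out of reach is approached as far as the arm can. A call with a gripper value outside its range is refused whole. The fingers move at their own pace and stop on an object; "newtons" is the grip in N (left out, the last holds). Time passes only in rows, so rows that repeat a pose let the fingers close. It gives the time, the measured TCP pose, the force and the opening at its end, in the units of the state.
- readout.get_state(): the state, without advancing time (a new reading comes with each control period).
- eyes.read_camera(name): name is "scene" or "top" or "wrist"; returns a dict with "color" (400x640x3 uint8, red, green, blue), "depth" (400x640 float32, m along the optical axis (not along the pixel's ray), 0 where there is no reading), "K" (3x3 intrinsics, pixels), "dist" ([k1, k2, p1, p2, k3] as OpenCV has them; the pictures are not rectified), "eye" and "attitude" of the camera in the world. Camera axes: x right, y down, z forward; pixel columns grow to the right and rows downward; lengths in m; the calibration is good to about 2 mm. A picture is of the moment at which its call begins.
- ctrl.sign_off(): hands the job in, once; it reports no verdict.
The state is a dict: "time": time; "qpos": joint angles; "dq": joint speeds; "joint_efforts": joint torques, N m; "eef_pos": TCP position; "tcp_rot": TCP orientation; "contact_force": force on the tool from outside, world axes, zero at the start; "wrist_torque": the same for the moment, N m; "opening": opening from 0.0 (shut) to 1.0 (fully open).
Only numpy, scipy, OpenCV 4.12 (cv2) and the standard library are available. Lean on these libraries where they do the work, as an engineer would, in place of code of your own. Each camera call takes 0.05 s, during which the arm holds its last target.

## Working session

There is one attempt and no reset: what is moved stays moved. The work goes in short steps, Python scripts to look and compute and a tool call to move; the robot and the scene stay as the last step left them, time stands still between calls to the robot, and variables do not carry over. Pictures are saved under pics/ and viewed, and the job is handed in when it is done.

Besides the shell and the picture viewer there is one more tool, called after "Emit:" as name(argument=value, ...) on one line, values as JSON. move_arm: Moves the arm, as the interface text tells. Its arguments: {"type":"object","properties":{"commands":{"type":"array"},"newtons":{"type":"number"}},"required":["commands"]}

```bash
ls; mkdir -p pics; cat > h.py <<'E'
import numpy as np, cv2
from plant import readout, eyes, ctrl
from scipy.spatial.transform import Rotation as R
def shot(n,f):
    c=eyes.read_camera(n); cv2.imwrite('pics/'+f+'.png',c['color'][:,:,::-1]); np.savez('pics/'+f+'.npz',**{k:np.array(v) for k,v in c.items()}); return c
def load(f): return dict(np.load('pics/'+f+'.npz'))
def att(c):
    a=np.array(c['attitude']); return a if a.shape==(3,3) else R.from_quat(a).as_matrix()
def ray(c,uv):
    uv=np.array(uv,float).reshape(-1,1,2); p=cv2.undistortPoints(uv,c['K'],np.array(c['dist'],float)).reshape(-1,2)
    d=np.c_[p,np.ones(len(p))]; return d@att(c).T
def onz(c,uv,z):
    d=ray(c,uv); e=np.array(c['eye']); return e+d*((z-e[2])/d[:,2])[:,None]
def ondepth(c,uv):
    d=ray(c,uv); uv=np.array(uv,int).reshape(-1,2); return np.array(c['eye'])+d*c['depth'][uv[:,1],uv[:,0]][:,None]
def proj(c,P):
    A=att(c); rv,_=cv2.Rodrigues(A.T); t=-A.T@np.array(c['eye']); return cv2.projectPoints(np.array(P,float).reshape(-1,3),rv,t,c['K'],np.array(c['dist'],float))[0].reshape(-1,2)
E
python3 - <<'E'
from h import *
print(readout.get_state())
for n in ['scene','top','wrist']:
    c=shot(n,n+'0'); print(n,c['eye'],c['attitude'],c['K'])
E
```

```text
pics
{'time': 0.0, 'qpos': array([ 1.05201687e+00,  2.87173115e-01,  1.57817732e+00,  1.91230502e-05,
        1.27858672e+00, -1.50016978e-01]), 'dq': array([ 0.00022931,  0.00042193, -0.00135761,  0.00046902, -0.0005289 ,
       -0.00014529]), 'joint_efforts': array([ 2.85296874e-04, -4.05986845e+01, -2.92623353e+01, -8.60488785e-05,
        5.80874184e-03,  1.07029376e-05]), 'eef_pos': array([0.24296268, 0.62905706, 0.22994203]), 'tcp_rot': array([-0.40020937,  0.58394364,  0.39949844,  0.58244595]), 'contact_force': array([ 0.73915338,  1.19360617, -0.27454087]), 'wrist_torque': array([ 0.00973517,  0.02939855, -0.0324565 ]), 'opening': 0.9986247769116737}
scene [ 1.04629314 -0.69879617  0.94932908] [ 0.86409103  0.29915201 -0.12141145 -0.38615285] [[499.90963933   0.         308.87291809]
 [  0.         499.90963933 199.98778735]
 [  0.           0.           1.        ]]
top [0.26103326 0.08249901 1.18506897] [-0.68803635  0.71871451 -0.07224024  0.06954698] [[455.91670029   0.         325.80901857]
 [  0.         455.91670029 200.68584155]
 [  0.           0.           1.        ]]
wrist [0.17746206 0.65648409 0.37289695] [0.81631607 0.55926399 0.08036243 0.11997391] [[337.59142492   0.         317.86462692]
 [  0.         337.59142492 196.57634064]
 [  0.           0.           1.        ]]
```

View pics/scene0.png

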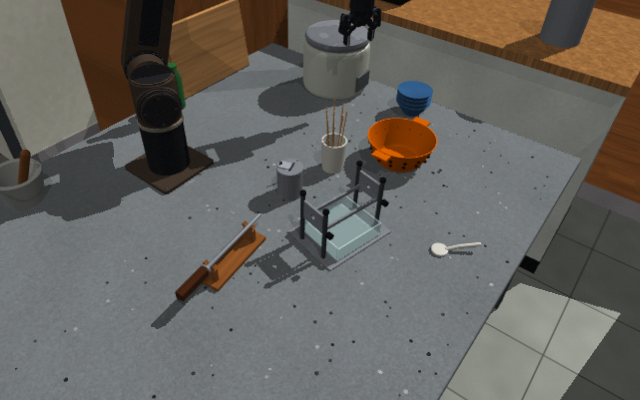

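View pics/top0.png

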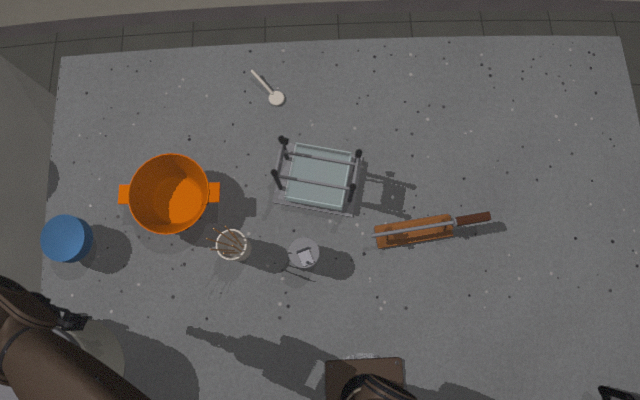

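View pics/wrist0.png

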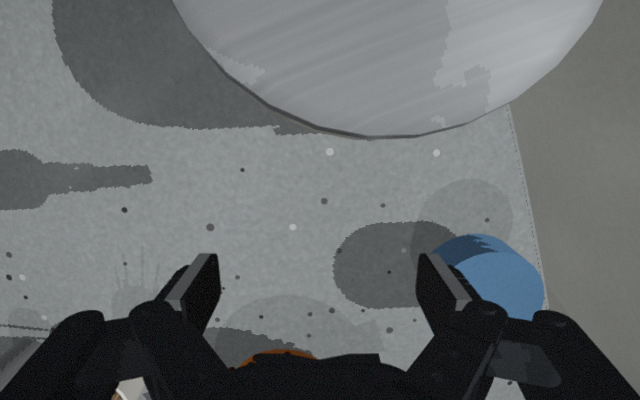

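The top view shows the stand (280–360, 140–210), the spit on its rest (handle at ~475,218, tip at ~374,236), the canister (303,253) and the cup (231,245). I'll zoom in.

```bash
python3 - <<'E'
from h import *
t=cv2.imread('pics/top0.png'); s=cv2.imread('pics/scene0.png')
cv2.imwrite('pics/t1.png',cv2.resize(t[190:260,360:500],None,fx=5.5,fy=5.5,interpolation=cv2.INTER_CUBIC))
cv2.imwrite('pics/t2.png',cv2.resize(t[125:225,260:375],None,fx=6,fy=6,interpolation=cv2.INTER_CUBIC))
cv2.imwrite('pics/s1.png',cv2.resize(s[150:310,165:405],None,fx=3.3,fy=3.3,interpolation=cv2.INTER_CUBIC))
E
```

```text
(no output)
```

View pics/t1.png

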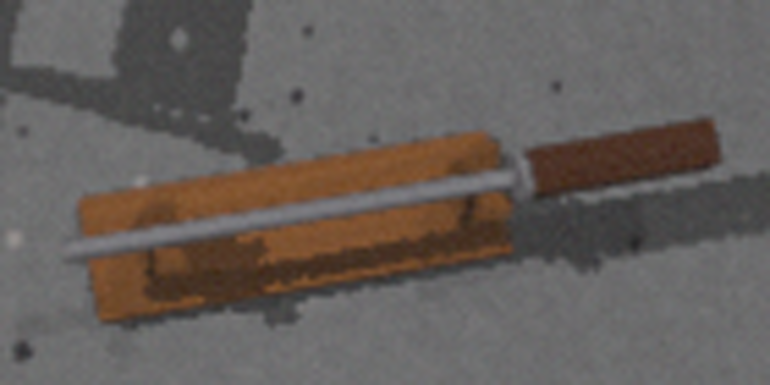

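View pics/t2.png

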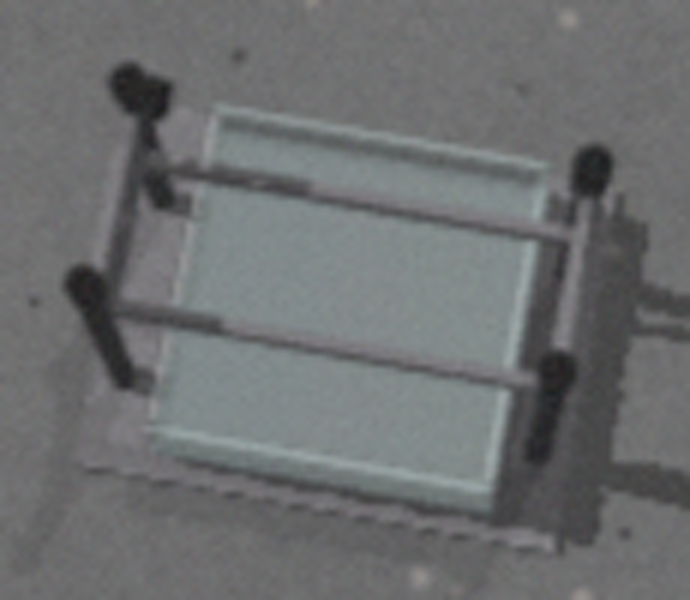

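View pics/s1.png

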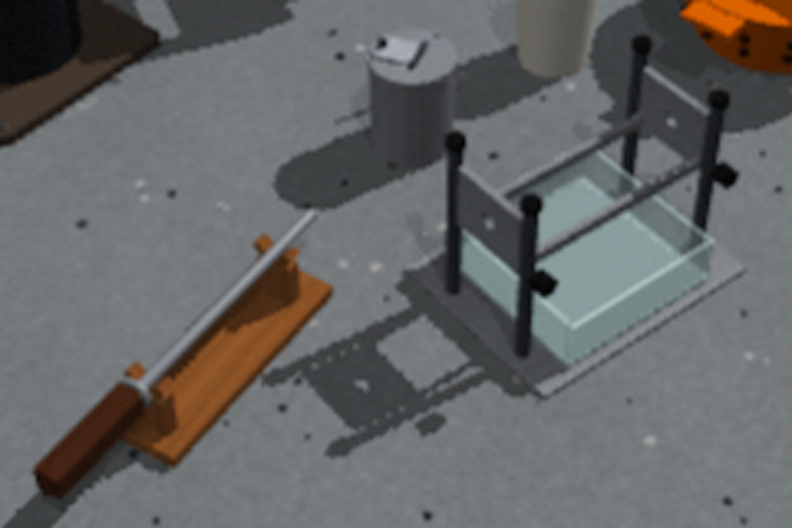

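```bash
python3 - <<'E'
from h import *
t=load('top0'); s=load('scene0')
T=np.array([[125,82],[87,285],[592,165],[553,370]])/6+[260,125]
S=np.array([[719,100],[642,45],[531,205],[455,142]])/3.3+[165,150]
def tri(c1,u1,c2,u2):
    out=[]
    for a,b in zip(ray(c1,u1),ray(c2,u2)):
        a/=np.linalg.norm(a);b/=np.linalg.norm(b);e1=np.array(c1['eye']);e2=np.array(c2['eye'])
        k=np.linalg.lstsq(np.c_[a,-b],e2-e1,rcond=None)[0]
        p,q=e1+k[0]*a,e2+k[1]*b; out.append(np.r_[(p+q)/2,np.linalg.norm(p-q)])
    return np.array(out)
P=tri(t,T,s,S); print('posts',P.round(4))
# fit
m=np.array([[42,93],[-42,93],[42,-93],[-42,-93]])/1000
for X in (P[:,:2],onz(t,T,.158)[:,:2],onz(s,S,.158)[:,:2]):
    c=X.mean(0);H=m.T@(X-c);th=np.arctan2(H[0,1]-H[1,0],H[0,0]+H[1,1]);Rm=np.array([[np.cos(th),-np.sin(th)],[np.sin(th),np.cos(th)]])
    print('stand',c.round(4),th.round(4),(X-c-m@Rm.T).round(4).tolist())
# rod
hsv=cv2.cvtColor(t['color'],cv2.COLOR_RGB2HSV)
# eyes in scene
E=np.array([[489,223],[671,122]])/3.3+[165,150]
for z in (.105,.114,.123): print(z,onz(s,E,z).round(4))
# spit pts
st=np.array([[65,250],[505,180],[715,143]])/5.5+[360,190]
print(onz(t,st,.06).round(4))
ss=np.array([[313,213],[143,388],[50,480]])/3.3+[165,150]
print(onz(s,ss,.06).round(4)); print(tri(t,st,s,ss).round(4))
E
```

```text
posts [[ 6.251e-01  1.742e-01  1.574e-01  5.000e-04]
 [ 5.432e-01  1.915e-01  1.583e-01  2.700e-03]
 [ 5.828e-01 -7.800e-03  1.582e-01  1.500e-03]
 [ 5.007e-01  1.180e-02  1.577e-01  6.000e-04]]
stand [0.5629 0.0924] -0.2287 [[0.0001, 0.0008], [0.0001, -0.001], [-0.0, -0.0001], [-0.0002, 0.0004]]
stand [0.5624 0.092 ] -0.2272 [[0.0004, 0.0009], [-0.0002, -0.0014], [-0.0001, -0.0002], [-0.0001, 0.0008]]
stand [0.5634 0.0929] -0.2303 [[0.0, -0.0001], [0.0001, 0.0], [0.0001, 0.0002], [-0.0001, -0.0002]]
0.105 [[0.5394 0.0046 0.105 ]
 [0.582  0.1851 0.105 ]]
0.114 [[ 0.5448 -0.0029  0.114 ]
 [ 0.5869  0.1757  0.114 ]]
0.123 [[ 0.5502 -0.0104  0.123 ]
 [ 0.5919  0.1663  0.123 ]]
[[ 0.3969 -0.0372  0.06  ]
 [ 0.4196 -0.2408  0.06  ]
 [ 0.4322 -0.341   0.06  ]]
[[ 0.3995 -0.0348  0.06  ]
 [ 0.4246 -0.2397  0.06  ]
 [ 0.434  -0.3329  0.06  ]]
[[ 0.3982 -0.036   0.0599  0.0034]
 [ 0.4214 -0.2399  0.0577  0.0042]
 [ 0.4339 -0.3368  0.0638  0.007 ]]
```

```bash
python3 - <<'E'
from h import *
t=load('top0'); s=load('scene0')
Rt=R.from_quat(readout.get_state()['tcp_rot']).as_matrix(); print(Rt.round(3))
for n,c,roi in (('top',t,(445,200,500,235)),('scene',s,(170,255,212,305))):
    hsv=cv2.cvtColor(c['color'],cv2.COLOR_RGB2HSV); x0,y0,x1,y1=roi
    h,sa,v=cv2.split(hsv[y0:y1,x0:x1]); 
    m=((h<14)|(h>170))&(sa>90)&(v>25)&(v<115)
    ys,xs=np.nonzero(m); cv2.imwrite('pics/m_%s.png'%n,cv2.resize((m*255).astype('u1'),None,fx=8,fy=8,interpolation=0))
    cnt=max(cv2.findContours(m.astype('u1'),0,1)[0],key=cv2.contourArea)
    r=cv2.minAreaRect(cnt); b=cv2.boxPoints(r)+[x0,y0]; print(n,r,b.round(1).tolist())
    print(onz(c,b,.06).round(4).tolist(), onz(c,[np.array(r[0])+[x0,y0]],.065).round(4))
# rod in top: unsaturated bright between columns
pts=[]
hsv=cv2.cvtColor(t['color'],cv2.COLOR_RGB2HSV)
for u in range(380,450):
    col=hsv[205:245,u]; l=236-(u-374)*0.163-205; k=int(round(l)); seg=col[k-5:k+6].astype(int)
    w=np.clip(90-seg[:,1],0,None)*(np.abs(np.arange(-5,6))<4); 
    if w.sum()>0: pts.append((u,205+k+(w*np.arange(-5,6)).sum()/w.sum()))
pts=np.array(pts,np.float32); vx,vy,x,y=cv2.fitLine(pts,cv2.DIST_HUBER,0,.01,.01).ravel(); 
L=[[u,y+(u-x)*vy/vx] for u in (374.,380,450,477)]; print(L); Q=onz(t,L,.062); print(Q.round(4)); d=Q[0]-Q[2]; print('yaw from y',np.arctan2(-d[0],d[1]))
print('cup,can,', onz(t,[[231,245],[303,253],[170,193]],.1).round(3))
E
```

```text
[[-0.001 -0.933  0.36 ]
 [-0.002  0.36   0.933]
 [-1.     0.    -0.002]]
top ((28.068603515625, 18.184181213378906), (7.980895042419434, 33.540855407714844), 79.87532806396484) [[455.9, 217.2], [488.9, 211.3], [490.3, 219.2], [457.3, 225.1]]
[[0.4332, -0.2525, 0.06], [0.4444, -0.3394, 0.06], [0.4241, -0.3408, 0.06], [0.4131, -0.2541, 0.06]] [[ 0.4279 -0.2948  0.065 ]]
scene ((27.5, 30.499998092651367), (22.62741470336914, 45.25482940673828), 45.0) [[173.5, 293.5], [205.5, 261.5], [221.5, 277.5], [189.5, 309.5]]
[[0.4188, -0.3384, 0.06], [0.4063, -0.231, 0.06], [0.4687, -0.2415, 0.06], [0.4773, -0.3453, 0.06]] [[ 0.4467 -0.293   0.065 ]]
[[374.0, np.float32(234.94135)], [380, np.float32(233.93448)], [450, np.float32(222.1877)], [477, np.float32(217.6568)]]
[[ 0.3977 -0.0425  0.062 ]
 [ 0.3995 -0.0575  0.062 ]
 [ 0.4209 -0.2357  0.062 ]
 [ 0.4292 -0.3061  0.062 ]]
yaw from y 0.11957900970868908
cup,can, [[0.384 0.305 0.1  ]
 [0.357 0.133 0.1  ]
 [0.518 0.457 0.1  ]]
```

View pics/m_top.png

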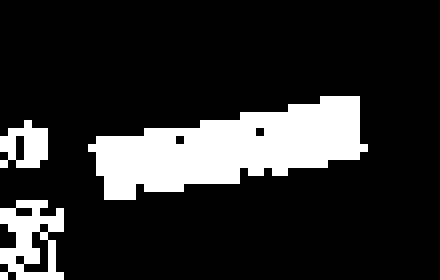

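View pics/m_scene.png

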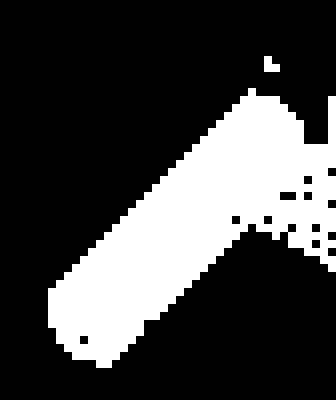

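Emit:
move_arm(commands=[[0,0,0,15,-30,36,0],[0,0,-0.05,35,-65,70,0],[0,0,-0.1,55,-105,100,0],[0,0,-0.2,75,-150,110,0],[0,0,-0.3,98,-195,120,0],[0,0,-0.4,120,-240,120,0],[0,0,-0.5,142,-285,120,0],[0,0,-0.6,164,-330,120,0],[0,0,-0.7,186,-375,120,0],[0,0,-0.8,208,-420,120,0],[0,0,-0.9,230,-465,120,0],[0,0,-1.0,245,-510,120,0]])

```text
time: 1.35
eef_pos: [0.4866, 0.1225, 0.35]
tcp_rot: [-0.07, 0.704, 0.07, 0.703]
contact_force: [0.8, -0.5, 0.4]
opening: 1.0
```

Emit:
move_arm(commands=[[0,0,-0.03,-5,-40,0,0],[0,0,-0.08,-10,-85,0,0],[0,0,-0.08,-16,-130,-10,0],[0,0,-0.08,-22,-175,-30,0],[0,0,-0.08,-29,-220,-50,0],[0,0,-0.08,-36,-265,-70,0],[0,0,-0.08,-43,-310,-90,0],[0,0,-0.08,-50,-355,-115,0],[0,0,-0.08,-56,-395,-140,0],[0,0,-0.08,-58,-420,-160,0],[0,0,-0.08,-58,-420,-160,0],[0,0,-0.08,-58,-420,-160,0]])

```text
time: 2.55
eef_pos: [0.4282, -0.2972, 0.1894]
tcp_rot: [-0.04, 0.707, 0.042, 0.705]
contact_force: [0.4, 0.6, 1.0]
opening: 0.999
```

```bash
python3 - <<'E'
from h import *
c=shot('wrist','w1'); s=shot('scene','s2'); st=readout.get_state(); print(st['eef_pos'],R.from_quat(st['tcp_rot']).as_matrix().round(3),st['contact_force'],c['eye'])
cv2.imwrite('pics/s2c.png',cv2.resize(s['color'][150:310,165:405,::-1],None,fx=3.3,fy=3.3,interpolation=cv2.INTER_CUBIC))
E
```

```text
[ 0.42922991 -0.29686958  0.19102743] [[-0.001 -0.119  0.993]
 [-0.001  0.993  0.119]
 [-1.    -0.001 -0.001]] [ 0.20960937  0.66280569 -0.10508064] [ 0.42224895 -0.22444214  0.3323507 ]
```

View pics/w1.png

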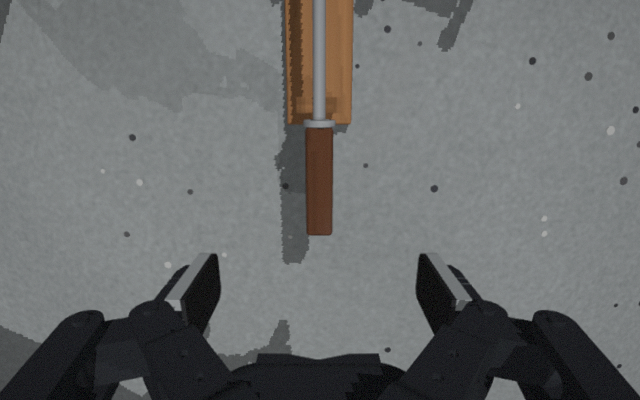

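The wrist view shows the handle at columns 306–332, rows 127–235, square to the jaws. I'll measure it.

```bash
python3 - <<'E'
from h import *
c=load('w1')
print('collar L/R, handle front, back', onz(c,[[304,124],[334,124]],.06).round(4).tolist())
Q=onz(c,[[319.5,127.5],[319,235],[319.2,60],[319.2,10]],.071); Q[2:]=onz(c,[[319.2,60],[319.2,10]],.065); print(Q.round(4))
print(onz(c,[[306,180],[332,180]],.071).round(4))
d=Q[0]-Q[1];print(np.linalg.norm(d),np.arctan2(-d[0],d[1])); d=Q[3]-Q[0];print(np.arctan2(-d[0],d[1]))
E
```

```text
collar L/R, handle front, back [[0.413, -0.2463, 0.06], [0.4367, -0.2436, 0.06]]
[[ 0.4254 -0.2467  0.071 ]
 [ 0.4353 -0.3347  0.071 ]
 [ 0.4195 -0.1976  0.065 ]
 [ 0.4154 -0.1631  0.065 ]]
[[ 0.4196 -0.2889  0.071 ]
 [ 0.4401 -0.2865  0.071 ]]
0.08853270590460718 0.11219341275337151
0.11908990114105165
```

Emit:
move_arm(commands=[[0,0,0,2,2,-40,0],[0,0,0,2,2,-85,0],[0,0,0,2,2,-120,0],[0,0,0,2,2,-142,0],[0,0,0,2,2,-152,0],[0,0,0,2,2,-152,0],[0,0,0,2,2,-152,0]])

```text
time: 3.35
eef_pos: [0.4325, -0.2954, 0.0408]
tcp_rot: [-0.043, 0.705, 0.041, 0.706]
contact_force: [-0.7, -0.4, 0.2]
opening: 0.998
```

Emit:
move_arm(commands=[[0,0,0,0,0,0,120],[0,0,0,0,0,0,160],[0,0,0,0,0,0,200],[0,0,0,0,0,0,255],[0,0,0,0,0,0,255],[0,0,0,0,0,0,255],[0,0,0,0,0,0,255],[0,0,0,0,0,0,255]], newtons=80)

```text
time: 4.15
eef_pos: [0.4313, -0.2956, 0.041]
tcp_rot: [-0.044, 0.707, 0.042, 0.705]
contact_force: [-5.4, -1.0, 3.8]
opening: 0.24
```

Emit:
move_arm(commands=[[0,0,0,0,0,4,255],[0,0,0,0,0,10,255],[0,0,0,0,0,20,255],[0,0,0,0,0,32,255],[0,0,0,0,0,44,255],[0,0,0,0,0,54,255],[0,0,0,0,0,60,255],[0,0,0,0,0,60,255],[0,0,0,0,0,60,255],[0,0,0,0,0,60,255]])

```text
time: 5.15
eef_pos: [0.4309, -0.2952, 0.1003]
tcp_rot: [-0.044, 0.707, 0.043, 0.705]
contact_force: [-0.3, -0.2, -1.2]
opening: 0.245
```

```bash
python3 - <<'E'
from h import *
c=shot('wrist','w2'); s=shot('scene','s3');t=shot('top','t3'); st=readout.get_state(); print(st['eef_pos'],st['contact_force'],st['wrist_torque'],st['opening'])
cv2.imwrite('pics/s3c.png',cv2.resize(s['color'][140:300,150:390,::-1],None,fx=3.3,fy=3.3,interpolation=cv2.INTER_CUBIC))
cv2.imwrite('pics/t3c.png',cv2.resize(t['color'][180:260,360:500,::-1],None,fx=5.5,fy=5.5,interpolation=cv2.INTER_CUBIC))
E
```

```text
[ 0.43099568 -0.29532501  0.10038134] [-0.18078426  0.52622377 -0.36226571] [-0.06798238 -0.03161432  0.0668016 ] 0.2441494400770029
```

View pics/s3c.png

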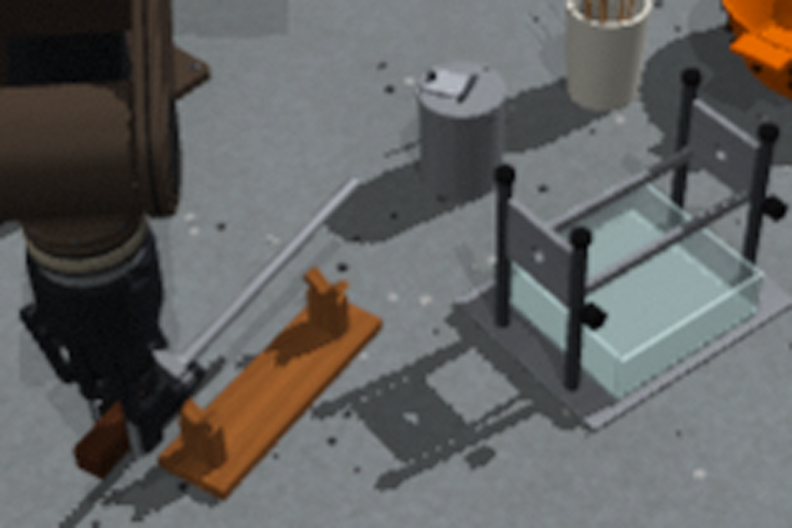

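View pics/w2.png

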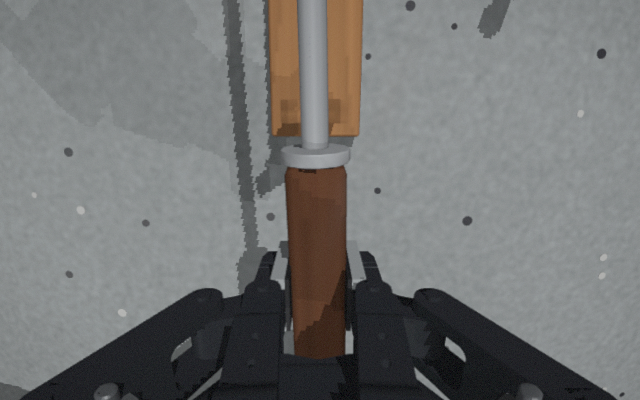

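View pics/t3c.png

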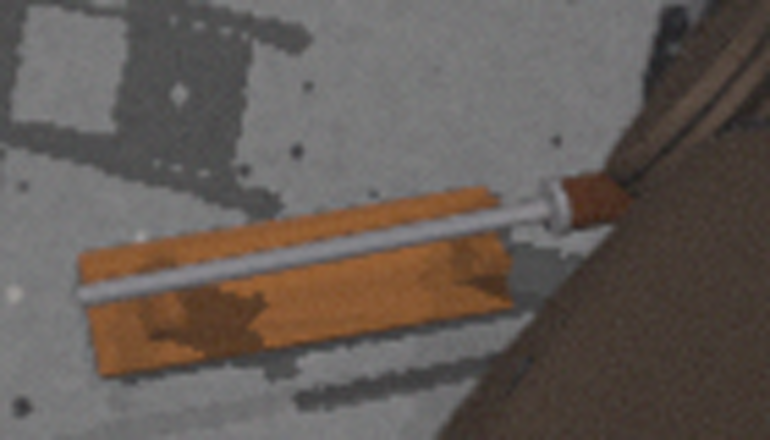

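```bash
cat > rod.py <<'E'
from h import *
def rodline(c,a,b,half=7,n=60):
    """subpixel rod centre line between approx pixel ends: strongest opposite edge pair across the rod"""
    g=cv2.cvtColor(c['color'],cv2.COLOR_RGB2GRAY).astype(np.float32); a=np.array(a,float);b=np.array(b,float)
    d=(b-a)/np.linalg.norm(b-a); nn=np.array([-d[1],d[0]]); o=np.arange(-half,half+.01,.25); P=[]
    for f in np.linspace(.03,.97,n):
        p=a+f*(b-a); m=(p+o[:,None]*nn).astype(np.float32)
        v=cv2.GaussianBlur(cv2.remap(g,m[:,0],m[:,1],cv2.INTER_LINEAR).reshape(1,-1),(5,1),0).ravel(); e=np.gradient(v)
        i,j=np.argmax(e),np.argmin(e)
        if .8<abs(o[i]-o[j])<half*1.6: P.append(p+nn*(o[i]+o[j])/2)
    P=np.array(P,np.float32); l=cv2.fitLine(P,cv2.DIST_HUBER,0,.01,.01).ravel()
    r=(P-l[2:])@np.array([-l[1],l[0]]); print('n',len(P),'med resid',np.median(abs(r)).round(2))
    return l
def plane(c,l):
    q=ray(c,[l[2:]-40*l[:2],l[2:]+40*l[:2]]); n=np.cross(q[0],q[1]); n/=np.linalg.norm(n); return n,n@np.array(c['eye'])
def cross(p1,p2):
    d=np.cross(p1[0],p2[0]); d/=np.linalg.norm(d)
    if d[1]<0:d=-d
    x=np.linalg.lstsq(np.array([p1[0],p2[0],d]),np.array([p1[1],p2[1],0]),rcond=None)[0]; return x,d
E
python3 - <<'E'
from rod import *
s=load('s3');t=load('t3');w=load('w2')
ls=rodline(s,np.array([353,183])/3.3+[150,140],np.array([185,355])/3.3+[150,140],4)
lt=rodline(t,np.array([82,295])/5.5+[360,180],np.array([540,208])/5.5+[360,180],4)
lw=rodline(w,[313,5],[315,135],22)
for n,a,b in (('st',plane(s,ls),plane(t,lt)),('sw',plane(s,ls),plane(w,lw)),('tw',plane(t,lt),plane(w,lw))):
    x,d=cross(a,b); print(n,'yaw',np.arctan2(-d[0],d[1]).round(4),'pitch',np.arcsin(d[2]).round(4),'at y=-.24:',(x+d*(-.24-x[1])/d[1]).round(4),'at y=-.05',(x+d*(-.05-x[1])/d[1]).round(4))
for c,p in ((s,np.array([[353,183],[175,362]])/3.3+[150,140]),(t,np.array([[80,295],[548,207]])/5.5+[360,180])): print(ray(c,p).round(3).tolist(), onz(c,p,.119).round(4))
print(onz(w,[[316,150]],.119))
E
```

```text
n 60 med resid 0.5
n 60 med resid 0.11
n 60 med resid 3.7
st yaw 0.1447 pitch 0.0825 at y=-.24: [ 0.4238 -0.24    0.1117] at y=-.05 [ 0.3961 -0.05    0.1276]
sw yaw 0.3336 pitch -0.2166 at y=-.24: [ 0.4288 -0.24    0.1197] at y=-.05 [ 0.3629 -0.05    0.0754]
tw yaw 0.3075 pitch 1.0009 at y=-.24: [ 0.4281 -0.24    0.0729] at y=-.05 [ 0.3677 -0.05    0.3839]
[[-0.527, 0.536, -0.668], [-0.566, 0.413, -0.75]] [[ 0.3911 -0.0323  0.119 ]
 [ 0.4195 -0.2416  0.119 ]]
[[0.124, -0.112, -0.994], [0.15, -0.302, -0.988]] [[ 0.3938 -0.0376  0.119 ]
 [ 0.4227 -0.244   0.119 ]]
[[ 0.42581482 -0.24126836  0.119     ]]
```

```bash
python3 - <<'E'
from h import *
s=load('s3')
cv2.imwrite('pics/s3z.png',cv2.resize(s['color'][190:255,195:262,::-1],None,fx=9,fy=9,interpolation=cv2.INTER_CUBIC))
w=load('w2');print(w['color'][[5,60,120]][:,290:340:2].mean(2).astype(int))
E
```

```text
[[110 110 114 110  99 118 127 138 144 148 153 157 151 146 146 142 128 124
  102 112 114 114 114 116 114]
 [113 113 112 113 107 107 121 136 146 150 155 162 160 155 149 147 140 131
  118 114 117 116 115 117 114]
 [ 93  95  94  97 107 101 110 128 141 151 157 161 165 162 155 151 146 137
  128  98  91  93  90  91  92]]
```

View pics/s3z.png

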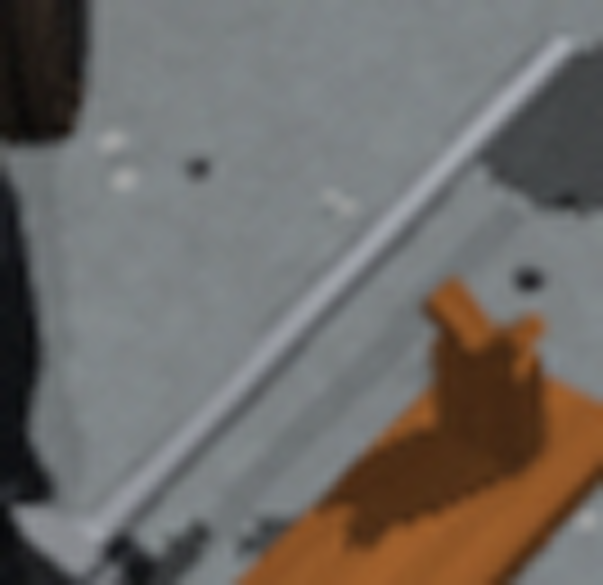

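```bash
python3 - <<'E'
from rod import *
s=load('s3');t=load('t3');w=load('w2')
a=(np.array([564,48.])+.5)/9-.5+[195,190]; b=(np.array([110,527.])+.5)/9-.5+[195,190]
ls=np.r_[(b-a)/np.linalg.norm(b-a),(a+b)/2]
lt=rodline(t,np.array([82,295])/5.5+[360,180],np.array([540,208])/5.5+[360,180],4)
x,d=cross(plane(s,ls),plane(t,lt)); print('yaw',np.arctan2(-d[0],d[1]).round(4),'pitch',np.arcsin(d[2]).round(4),(x+d*(-.24-x[1])/d[1]).round(4),(x+d*(-.05-x[1])/d[1]).round(4))
for nm,c,p,q in (('s',s,a,b),('t',t,np.array([84,294.5])/5.5+[360,180],np.array([535,209])/5.5+[360,180]),('w',w,np.array([312.5,5]),np.array([315,135]))):
    uv=np.array([p+f*(q-p) for f in np.linspace(.05,.97,25)]); uv=np.round(uv); P=ondepth(c,uv); P=P[(P[:,2]>.08)&(P[:,2]<.17)]; 
    A=np.polyfit(P[:,1],P[:,2],1); B=np.polyfit(P[:,1],P[:,0],1); print(nm,len(P),'slope z',A[0].round(4),'yaw',-np.arctan(B[0]).round(4),'z at -.24,-.05',np.polyval(A,[-.24,-.05]).round(4),'x',np.polyval(B,[-.24,-.05]).round(4), 'std',np.std(P[:,2]-np.polyval(A,P[:,1])).round(4))
E
```

```text
n 60 med resid 0.11
yaw 0.1389 pitch 0.0291 [ 0.4231 -0.24    0.1182] [ 0.3965 -0.05    0.1238]
s 25 slope z 0.0164 yaw 0.1376 z at -.24,-.05 [0.1236 0.1267] x [0.4257 0.3994] std 0.0019
t 25 slope z 0.0295 yaw 0.146 z at -.24,-.05 [0.1246 0.1302] x [0.422  0.3941] std 0.0017
w 25 slope z 0.0219 yaw 0.1381 z at -.24,-.05 [0.124  0.1282] x [0.4255 0.3991] std 0.0007
```

```bash
python3 - <<'E'
from rod import *
s=load('scene0');t=load('top0');w=load('w1')
print(R.from_quat(readout.get_state()['tcp_rot']).as_matrix().round(4))
cv2.imwrite('pics/s0z.png',cv2.resize(s['color'][205:285,195:265,::-1],None,fx=7.5,fy=7.5,interpolation=cv2.INTER_CUBIC))
lt=rodline(t,np.array([70,249])/5.5+[360,190],np.array([490,182])/5.5+[360,190],4)
Q=onz(t,[lt[2:]-30*lt[:2],lt[2:]+30*lt[:2]],.06);d=Q[0]-Q[1];d*=np.sign(d[1]);print('top yaw',np.arctan2(-d[0],d[1]))
for nm,c,p,q in (('s',s,np.array([311,215])/3.3+[165,150],np.array([150,380])/3.3+[165,150]),('t',t,np.array([70,249])/5.5+[360,190],np.array([490,182])/5.5+[360,190]),('w',w,np.array([319.5,5]),np.array([319.5,115]))):
    uv=np.array([p+f*(q-p) for f in np.linspace(.05,.97,25)]); uv=np.round(uv); P=ondepth(c,uv); P=P[(P[:,2]>.04)&(P[:,2]<.09)]; 
    A=np.polyfit(P[:,1],P[:,2],1); B=np.polyfit(P[:,1],P[:,0],1); print(nm,len(P),'slope z',A[0].round(4),'yaw',-np.arctan(B[0]).round(4),'z at -.24,-.05',np.polyval(A,[-.24,-.05]).round(4),'x',np.polyval(B,[-.24,-.05]).round(4), 'std',np.std(P[:,2]-np.polyval(A,P[:,1])).round(4))
E
```

```text
[[-0.0027 -0.1218  0.9926]
 [-0.0017  0.9926  0.1217]
 [-1.     -0.0014 -0.0029]]
n 60 med resid 0.1
top yaw 0.1146760941247516
s 25 slope z 0.0078 yaw 0.1181 z at -.24,-.05 [0.0616 0.0631] x [0.4255 0.4029] std 0.0018
t 25 slope z 0.022 yaw 0.1156 z at -.24,-.05 [0.0635 0.0676] x [0.4196 0.3976] std 0.0019
w 24 slope z -0.0005 yaw 0.117 z at -.24,-.05 [0.0647 0.0646] x [0.4251 0.4027] std 0.0007
```

View pics/s0z.png

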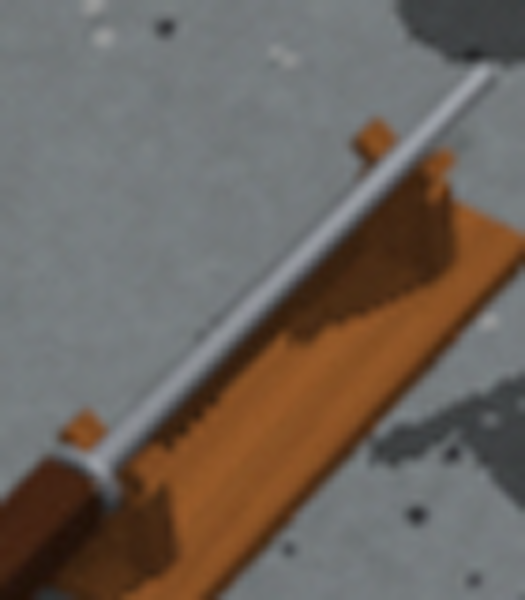

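Emit:
move_arm(commands=[[0,0,-0.05,4,0,0,255],[0,0,-0.12,10,0,0,255],[0,0,-0.19,18,0,0,255],[0,0,-0.26,28,0,0,255],[0,0,-0.33,38,0,0,255],[0,0,-0.37,43,0,-4,255],[0,0,-0.37,43,3,-8,255],[0,0,-0.37,43,7,-11,255],[0,0,-0.37,43,10,-11,255],[0,0,-0.37,43,10,-11,255],[0,0,-0.37,43,10,-11,255],[0,0,-0.37,43,10,-11,255]])

```text
time: 6.5
eef_pos: [0.474, -0.2855, 0.0897]
tcp_rot: [0.087, 0.703, -0.088, 0.701]
contact_force: [-0.6, -0.5, -1.2]
opening: 0.242
```

```bash
python3 - <<'E'
from h import *
c=shot('wrist','w4'); s=shot('scene','s4');t=shot('top','t4'); st=readout.get_state(); print(st['eef_pos'],st['contact_force'],st['wrist_torque'],st['opening'],R.from_quat(st['tcp_rot']).as_matrix().round(4))
cv2.imwrite('pics/s4c.png',cv2.resize(s['color'][155:275,200:400,::-1],None,fx=4,fy=4,interpolation=cv2.INTER_CUBIC))
cv2.imwrite('pics/t4c.png',cv2.resize(t['color'][120:240,270:470,::-1],None,fx=4,fy=4,interpolation=cv2.INTER_CUBIC))
E
```

```text
[ 0.47402928 -0.28551395  0.08958996] [ 0.00852165  0.14877614 -1.04325058] [-0.19864262  0.06427565 -0.02465792] 0.2419096895381921 [[-2.900e-03  2.456e-01  9.694e-01]
 [-9.000e-04  9.694e-01 -2.456e-01]
 [-1.000e+00 -1.600e-03 -2.600e-03]]
```

View pics/s4c.png

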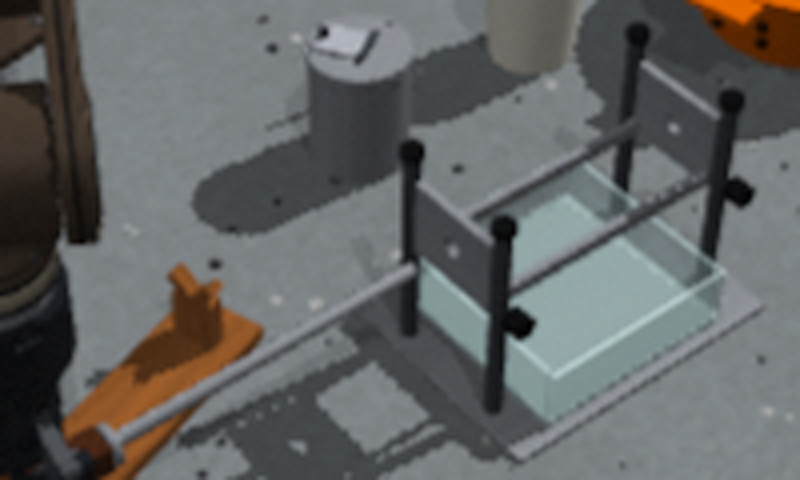

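View pics/w4.png

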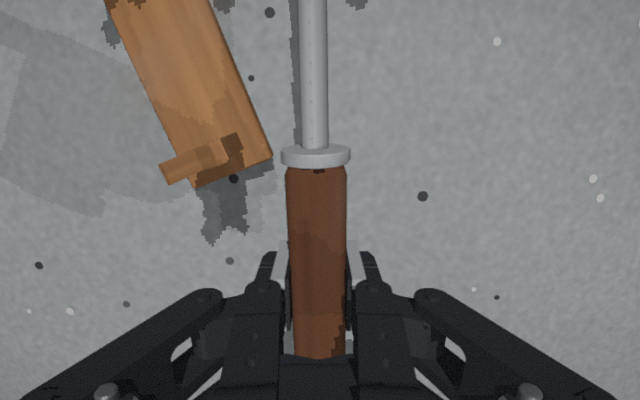

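View pics/t4c.png

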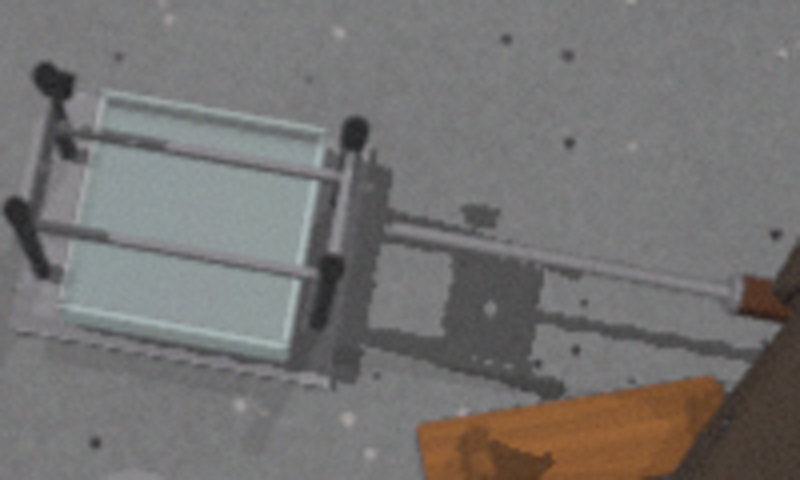

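```bash
cat >> rod.py <<'E'
def st2w(ps,c,th): 
    ps=np.atleast_2d(ps).astype(float); Rm=np.array([[np.cos(th),-np.sin(th)],[np.sin(th),np.cos(th)]]); return np.c_[ps[:,:2]@Rm.T+c,ps[:,2]]
def w2st(P,c,th):
    P=np.atleast_2d(P); Rm=np.array([[np.cos(th),-np.sin(th)],[np.sin(th),np.cos(th)]]); return np.c_[(P[:,:2]-c)@Rm,P[:,2]]
TOP=(np.array([.5624,.0920]),-.2272); SC=(np.array([.5634,.0929]),-.2303)
E
python3 - <<'E'
from rod import *
s=load('s4');t=load('t4')
lt=rodline(t,np.array([395,233])/4+[270,120],np.array([725,291])/4+[270,120],4)
L=[lt[2:]+k*lt[:2]*np.sign(lt[0]) for k in (-40,0,40)]
for z in (.105,.112): print('top rod in stand frame',w2st(onz(t,L,z),*TOP).round(4).tolist())
print('tip/collar top', w2st(onz(t,np.array([[388,231],[738,293]])/4+[270,120],.108),*TOP).round(4))
cv2.imwrite('pics/s4z.png',cv2.resize(s['color'][205:275,222:320,::-1],None,fx=8,fy=8,interpolation=cv2.INTER_CUBIC))
cv2.imwrite('pics/s4y.png',cv2.resize(s['color'][160:240,298:388,::-1],None,fx=8,fy=8,interpolation=cv2.INTER_CUBIC))
E
```

```text
n 60 med resid 0.43
top rod in stand frame [[0.0036, -0.1063, 0.105], [0.0018, -0.204, 0.105], [0.0, -0.3018, 0.105]]
top rod in stand frame [[0.0017, -0.1061, 0.112], [-0.0001, -0.2032, 0.112], [-0.0018, -0.3004, 0.112]]
tip/collar top [[-0.0015 -0.1248  0.108 ]
 [-0.0005 -0.3417  0.108 ]]
```

View pics/s4z.png

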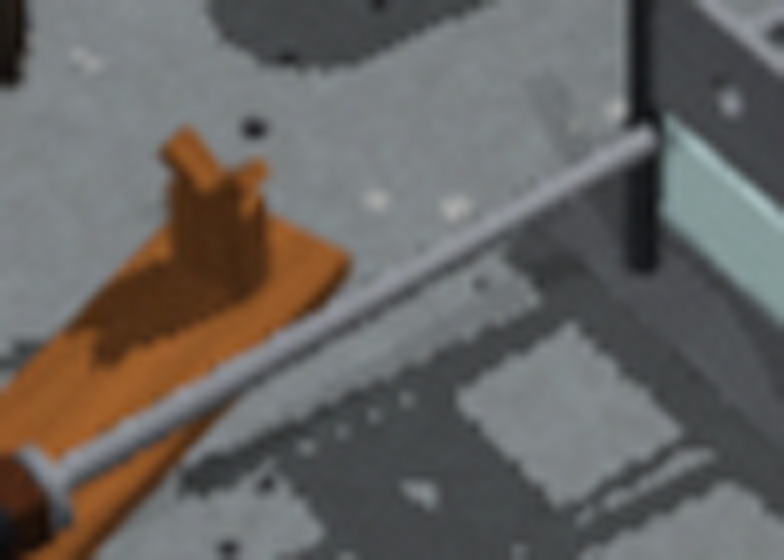

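View pics/s4y.png

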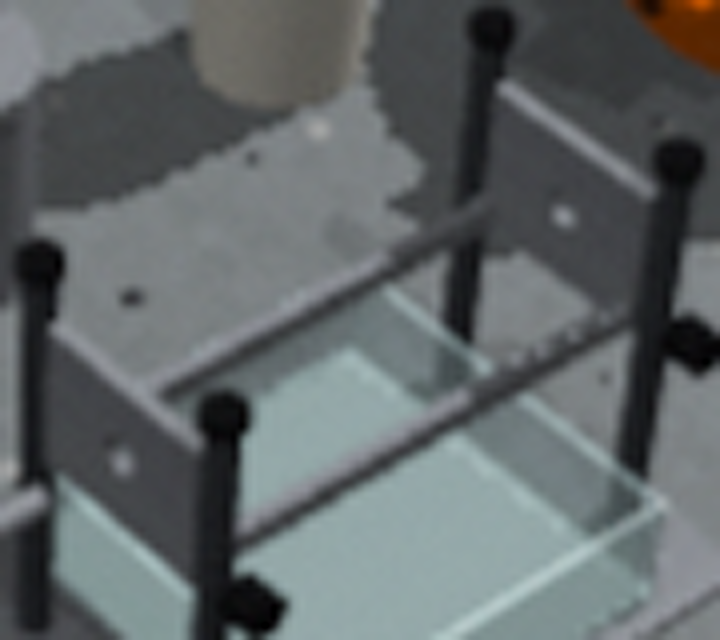

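```bash
python3 - <<'E'
from rod import *
s=load('s4')
def onx(c,uv,xs,fr):
    d=ray(c,uv); e=np.array(c['eye']); o=w2st(e,*fr)[0]; q=w2st(e+d,*fr)-o; return o+q*((xs-o[0])/q[:,0])[:,None]
f=lambda p:(np.array(p)+.5)/8-.5
E=[f([122,462])+[298,160],f([563,216])+[298,160]]
print('eyes at xs=0',onx(s,E,0,SC).round(4))
rp=[f([647,137])+[222,205],f([455,239])+[222,205],f([260,352])+[222,205],f([70,470])+[222,205]]
for x in (-.002,0,.002): print('rod',x,onx(s,rp,x,SC).round(4).tolist())
# plate top edge, outer, both ends -> plane y=-.096
def ony(c,uv,ys,fr):
    d=ray(c,uv); e=np.array(c['eye']); o=w2st(e,*fr)[0]; q=w2st(e+d,*fr)-o; return o+q*((ys-o[1])/q[:,1])[:,None]
print('eye on y=-.093/.093',ony(s,E[:1],-.093,SC).round(4),ony(s,E[1:],.093,SC).round(4))
print('top edge near(y=-.096)',ony(s,[f([55,330])+[298,160],f([150,412])+[298,160],f([192,448])+[298,160]],-.096,SC).round(4))
print('top edge far (y=.090)',ony(s,[f([502,93])+[298,160],f([580,145])+[298,160],f([648,192])+[298,160]],.090,SC).round(4))
E
```

```text
eyes at xs=0 [[ 0.     -0.0955  0.1108]
 [ 0.      0.0889  0.1111]]
rod -0.002 [[-0.002, -0.1259, 0.1129], [-0.002, -0.1967, 0.1147], [-0.002, -0.2647, 0.1127], [-0.002, -0.3279, 0.1077]]
rod 0 [[0.0, -0.1275, 0.1155], [0.0, -0.1981, 0.1173], [0.0, -0.2659, 0.1152], [0.0, -0.3289, 0.1103]]
rod 0.002 [[0.002, -0.1291, 0.118], [0.002, -0.1995, 0.1198], [0.002, -0.2671, 0.1178], [0.002, -0.3299, 0.1129]]
eye on y=-.093/.093 [[-0.0029 -0.093   0.107 ]] [[-0.0036  0.093   0.1065]]
top edge near(y=-.096) [[-0.0323 -0.096   0.1415]
 [ 0.0123 -0.096   0.141 ]
 [ 0.0314 -0.096   0.1409]]
top edge far (y=.090) [[-0.0335  0.09    0.14  ]
 [ 0.0022  0.09    0.1417]
 [ 0.0324  0.09    0.1425]]
```

```bash
python3 - <<'E'
from rod import *
def fit(nm,u0,u1,v0,v1,hw):
    c=load(nm); vs=np.arange(v0,v1); us=np.round(u0+(u1-u0)*(vs-v0)/(v1-v0)).astype(int)
    uv=np.array([[u+k,v] for u,v in zip(us,vs) for k in range(-hw,hw+1)]); P=ondepth(c,uv); ok=c['depth'][uv[:,1],uv[:,0]]>0; P=P[ok]
    P=P[abs(P[:,2]-np.median(P[:,2]))<.008]
    ctr,l=P.mean(0),np.linalg.svd(P-P.mean(0))[2][0] if len(P)<3000 else None
    l=l*np.sign(l[1]); h=np.hypot(l[0],l[1]); print(nm,len(P),'pitch',np.arctan2(l[2],h).round(4),'yaw',np.arctan2(-l[0],l[1]).round(4),'ctr',ctr.round(4),'len',np.ptp(P[:,1]).round(3))
fit('w1',319.3,319.3,2,115,2); fit('w2',313,315,2,138,3); fit('w4',313.5,315.5,2,138,3)
fit('w1',319,319,135,225,4); fit('w2',317,318,175,240,6);fit('w4',317,318,175,240,6)
E
```

```text
w1 561 pitch -0.0007 yaw 0.1163 ctr [ 0.4192 -0.1965  0.0649] len 0.08
w2 947 pitch 0.0255 yaw 0.1352 ctr [ 0.4219 -0.2141  0.1248] len 0.043
w4 946 pitch 0.0186 yaw -0.2401 ctr [ 0.4951 -0.2057  0.1141] len 0.042
w1 809 pitch -0.0002 yaw 0.1167 ctr [ 0.4299 -0.2877  0.0712] len 0.073
w2 841 pitch 0.0282 yaw 0.1436 ctr [ 0.4286 -0.2597  0.13  ] len 0.025
w4 841 pitch 0.0266 yaw -0.2274 ctr [ 0.4846 -0.2507  0.1193] len 0.024
```

Emit:
move_arm(commands=[[-0.01,0.002,0,-1,0.3,2,255],[-0.021,0.005,0,-1.5,0.3,3,255],[-0.021,0.005,0,-0.5,4,3,255],[-0.021,0.005,0,0.5,9,3,255],[-0.021,0.005,0,1.6,14,3,255],[-0.021,0.005,0,2.6,18,3,255],[-0.021,0.005,0,2.6,18,3,255],[-0.021,0.005,0,2.6,18,3,255],[-0.021,0.005,0,2.6,18,3,255]])

```text
time: 7.55
eef_pos: [0.4767, -0.2676, 0.0926]
tcp_rot: [0.079, 0.703, -0.096, 0.7]
contact_force: [0.2, 0.2, -0.8]
opening: 0.244
```

```bash
python3 - <<'E'
from h import *
c=shot('wrist','w5'); s=shot('scene','s5');t=shot('top','t5'); 
for i in range(3):
  st=readout.get_state(); print(st['eef_pos'],st['contact_force'],st['wrist_torque'])
print(R.from_quat(st['tcp_rot']).as_matrix().round(4))
a=cv2.resize(s['color'][200:250,270:340,::-1],None,fx=8,fy=8,interpolation=cv2.INTER_CUBIC)
b=cv2.resize(t['color'][150:200,310:410,::-1],None,fx=5.6,fy=5.6,interpolation=cv2.INTER_CUBIC)
cv2.imwrite('pics/s5c.png',np.vstack([a,b]) if a.shape[1]==b.shape[1] else a); cv2.imwrite('pics/t5c.png',b)
E
```

```text
[ 0.47659586 -0.26767091  0.0925507 ] [ 0.4444093   0.50052469 -0.95045049] [-0.08664366  0.05869792  0.03192337]
[ 0.47659586 -0.26767091  0.0925507 ] [ 0.4444093   0.50052469 -0.95045049] [-0.08664366  0.05869792  0.03192337]
[ 0.47659586 -0.26767091  0.0925507 ] [ 0.4444093   0.50052469 -0.95045049] [-0.08664366  0.05869792  0.03192337]
[[-0.0079  0.2457  0.9693]
 [-0.0219  0.9691 -0.2458]
 [-0.9997 -0.0231 -0.0023]]
```

View pics/s5c.png

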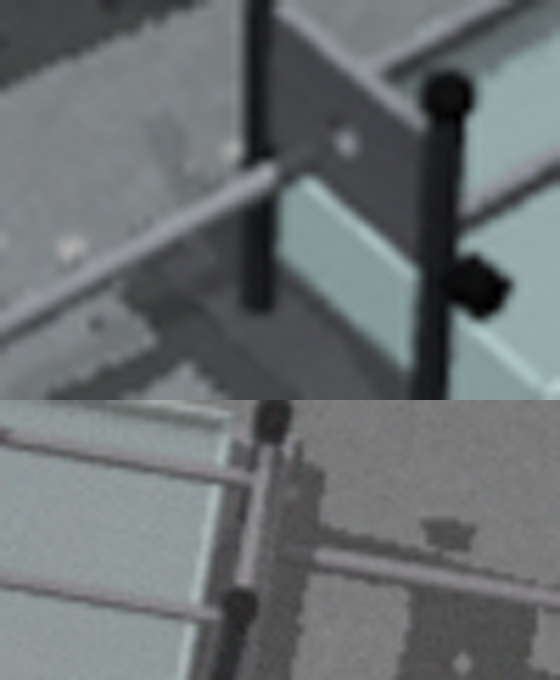

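Emit:
move_arm(commands=[[0,0,0,0.2,1,-1,255],[0,0,0,0.7,3,-1,255],[0,0,0,0.9,4,-1,255],[0,0,0,1.1,5,-1,255],[0,0,0,1.4,6,-1,255],[0,0,0,1.6,7,-1,255],[0,0,0,1.8,8,-1,255],[0,0,0,1.8,8,-1,255]])

```text
time: 8.5
eef_pos: [0.4784, -0.2596, 0.0916]
tcp_rot: [0.08, 0.703, -0.096, 0.7]
contact_force: [0.3, -0.0, 0.1]
opening: 0.245
```

Emit:
move_arm(commands=[[0,0,0,0.2,1,0,255],[0,0,0,0.4,2,0,255],[0,0,0,0.7,3,0,255],[0,0,0,0.9,4,0,255],[0,0,0,0.9,4,0,255]])

```text
time: 9.0
eef_pos: [0.4795, -0.2574, 0.0924]
tcp_rot: [0.078, 0.703, -0.097, 0.7]
contact_force: [-1.5, -5.4, -1.6]
opening: 0.243
```

```bash
python3 - <<'E'
from h import *
s=shot('scene','s6');t=shot('top','t6'); st=readout.get_state(); print(st['contact_force'],st['wrist_torque'])
a=cv2.resize(s['color'][200:250,270:340,::-1],None,fx=8,fy=8,interpolation=cv2.INTER_CUBIC)
b=cv2.resize(t['color'][150:200,310:410,::-1],None,fx=5.6,fy=5.6,interpolation=cv2.INTER_CUBIC)
cv2.imwrite('pics/s6c.png',np.vstack([a,b]))
E
```

```text
[-2.14307595 -5.67463035 -0.76972663] [-0.87396836  0.2576338   0.10006029]
```

View pics/s6c.png

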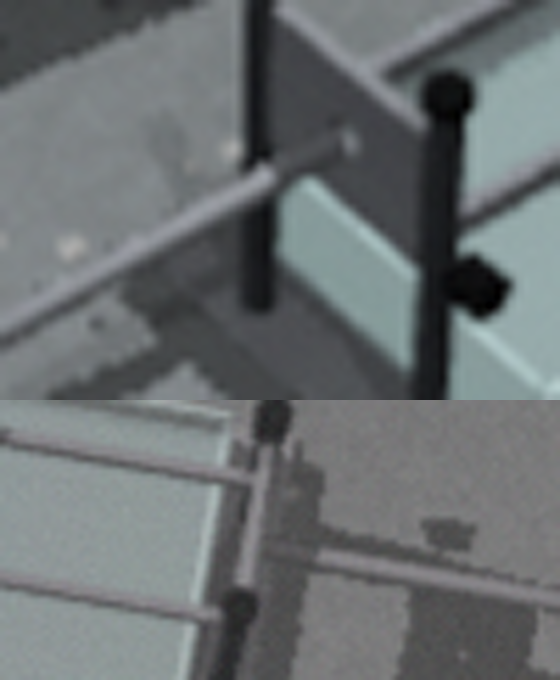

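```bash
python3 - <<'E'
from rod import *
t=load('t6');w=shot('wrist','w6')
lt=rodline(t,np.array([330,157])/5.6+[310,150],np.array([555,197])/5.6+[310,150],4)
print('slope chk',lt)
L=[lt[2:]+k*lt[:2]*np.sign(lt[0]) for k in (-28,0,28)]
for z in (.107,.111): print(w2st(onz(t,L,z),*TOP).round(4).tolist())
cv2.imwrite('pics/t6z.png',cv2.resize(t['color'][140:195,330:430,::-1],None,fx=8,fy=8,interpolation=cv2.INTER_CUBIC))
# wrist depth
c=w;vs=np.arange(2,138);us=np.round(313.5+2*(vs-2)/136).astype(int)
uv=np.array([[u+k,v] for u,v in zip(us,vs) for k in range(-3,4)]);P=ondepth(c,uv);P=P[abs(P[:,2]-np.median(P[:,2]))<.008]
l=np.linalg.svd(P-P.mean(0))[2][0];l*=np.sign(l[1]);print('w pitch',l[2],'yaw',np.arctan2(-l[0],l[1]),'ctr st',w2st(P.mean(0),np.array([.5629,.0924]),-.229))
g=c['color'].mean(2)[:, 285:345]; print(g[[5,70,130]].astype(int).tolist())
E
```

```text
n 60 med resid 0.12
slope chk [9.8256123e-01 1.8593928e-01 3.8829126e+02 1.8123676e+02]
[[0.0003, -0.1092, 0.107], [-0.0003, -0.1775, 0.107], [-0.0009, -0.2457, 0.107]]
[[-0.0008, -0.1091, 0.111], [-0.0014, -0.1771, 0.111], [-0.0019, -0.2451, 0.111]]
w pitch -0.003005508374053122 yaw -0.23922318505746396 ctr st [[ 0.00041001 -0.27660965  0.11481875]]
[[93, 93, 92, 93, 95, 93, 94, 92, 95, 93, 92, 87, 93, 112, 120, 127, 131, 136, 140, 145, 149, 149, 149, 147, 155, 155, 158, 158, 153, 148, 148, 144, 142, 140, 138, 133, 130, 120, 117, 110, 100, 82, 90, 89, 98, 99, 97, 89, 93, 94, 91, 92, 96, 96, 93, 92, 95, 94, 91, 94], [145, 146, 144, 145, 145, 150, 133, 102, 96, 95, 94, 95, 93, 91, 99, 115, 125, 131, 138, 145, 149, 151, 154, 156, 156, 160, 161, 162, 162, 157, 155, 154, 150, 147, 145, 140, 136, 132, 123, 121, 112, 99, 107, 142, 151, 148, 147, 149, 149, 148, 146, 149, 148, 148, 147, 147, 148, 149, 148, 148], [148, 148, 148, 149, 148, 149, 149, 146, 146, 122, 97, 95, 96, 97, 99, 93, 100, 120, 130, 137, 143, 148, 153, 155, 157, 158, 160, 161, 163, 165, 160, 159, 156, 151, 151, 146, 144, 141, 133, 127, 122, 114, 98, 116, 139, 147, 147, 148, 147, 148, 146, 147, 147, 147, 148, 146, 147, 146, 148, 150]]
```

View pics/t6z.png

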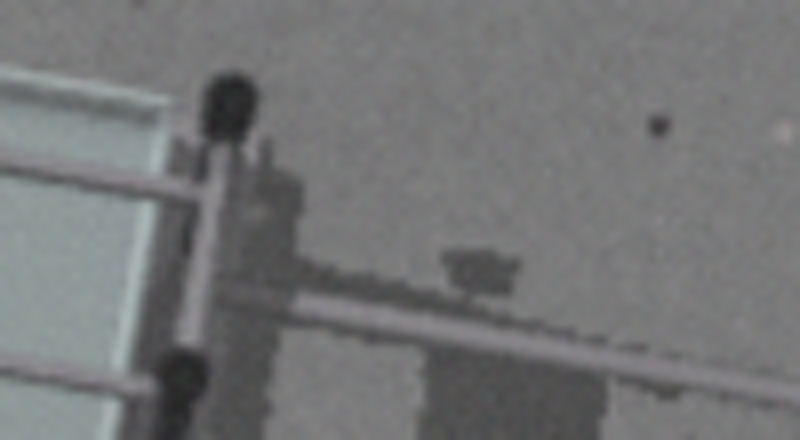

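Emit:
move_arm(commands=[[0,0,0,-0.6,-2.5,0,255],[0,0,0,-0.4,-2.5,1.5,255],[0,0,0,-0.2,-2.5,1.5,255],[0,0,0,0.1,-1,1.5,255],[0,0,0,0.3,0,1.5,255],[0,0,0,0.6,1,1.5,255],[0,0,0,0.8,2,1.5,255],[0,0,0,0.8,2,1.5,255]])

```text
time: 9.95
eef_pos: [0.4805, -0.2573, 0.0946]
tcp_rot: [0.076, 0.703, -0.098, 0.701]
contact_force: [-2.5, -6.2, -0.4]
opening: 0.243
```

```bash
python3 - <<'E'
from h import *
s=shot('scene','s7'); st=readout.get_state(); print(st['contact_force'],st['wrist_torque'])
a=cv2.resize(s['color'][200:250,270:340,::-1],None,fx=8,fy=8,interpolation=cv2.INTER_CUBIC)
cv2.imwrite('pics/s7c.png',a)
E
```

```text
[-2.14028322 -6.40858029 -0.57236453] [-1.05338179  0.30763873  0.10146226]
```

View pics/s7c.png

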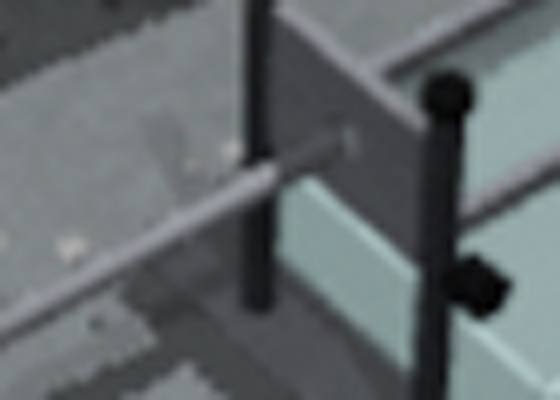

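```bash
python3 - <<'E'
from h import *
for n in ('s4','s7'):
    s=load(n); a=cv2.resize(s['color'][205:232,292:326,::-1],None,fx=20,fy=20,interpolation=cv2.INTER_CUBIC).astype(float)
    a=np.clip((a-40)*2.2,0,255); cv2.imwrite('pics/%sz2.png'%n,a)
E
```

```text
[ WARN:0@0.561] global loadsave.cpp:1063 imwrite_ Unsupported depth image for selected encoder is fallbacked to CV_8U.
```

View pics/s4z2.png

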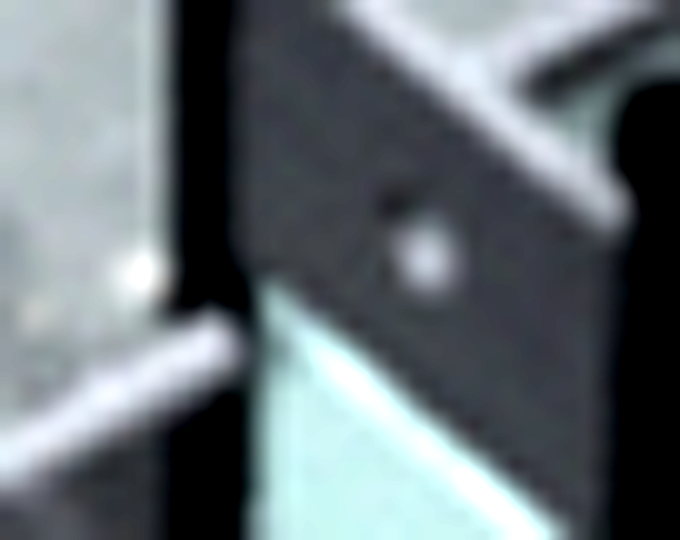

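View pics/s7z2.png

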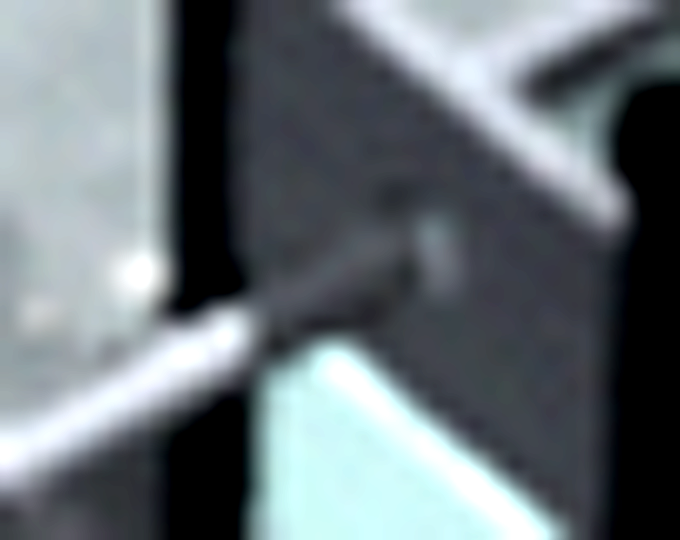

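```bash
python3 - <<'E'
from rod import *
s=load('s4')
def ony(c,uv,ys,fr):
    d=ray(c,uv); e=np.array(c['eye']); o=w2st(e,*fr)[0]; q=w2st(e+d,*fr)-o; return o+q*((ys-o[1])/q[:,1])[:,None]
f=lambda p:(np.array(p)+.5)/20-.5+[292,205]
print(ony(s,[f([408,230]),f([400,252]),f([390,258]),f([385,195]),f([425,258])],-.096,SC).round(4))
print(proj(s,st2w([[0,-.096,z] for z in (.105,.111,.115,.119,.123)],*SC)).round(1), ((proj(s,st2w([[0,-.096,z] for z in (.105,.111,.115,.119,.123)],*SC))-[292,205]+.5)*20-.5).round(0))
E
```

```text
[[-0.0029 -0.096   0.1132]
 [-0.0042 -0.096   0.1085]
 [-0.006  -0.096   0.1061]
 [-0.0073 -0.096   0.1156]
 [ 0.0005 -0.096   0.111 ]]
[[312.6 219.1]
 [312.7 217.3]
 [312.7 216.1]
 [312.7 214.9]
 [312.8 213.7]] [[421. 292.]
 [423. 256.]
 [423. 232.]
 [424. 208.]
 [425. 184.]]
```

Emit:
move_arm(commands=[[0,0,0,-0.7,-3,0,255],[0,0,0,-0.2,-3,3,255],[0,0,0,-0.2,-3,3,255],[0,0,0,0.2,-2,3,255],[0,0,0,0.5,-0.5,3,255],[0,0,0,0.8,0.5,3,255],[0,0,0,1.0,1.5,3,255],[0,0,0,1.2,2.5,3,255],[0,0,0,1.2,2.5,3,255]])

```text
time: 10.9
eef_pos: [0.4817, -0.2546, 0.0976]
tcp_rot: [0.076, 0.703, -0.098, 0.701]
contact_force: [0.2, 0.5, -1.1]
opening: 0.244
```

```bash
python3 - <<'E'
from h import *
s=shot('scene','s8'); st=readout.get_state(); print(st['eef_pos'],st['contact_force'],st['wrist_torque'])
a=cv2.resize(s['color'][205:232,292:326,::-1],None,fx=20,fy=20,interpolation=cv2.INTER_CUBIC).astype(float)
cv2.imwrite('pics/s8z2.png',np.clip((a-40)*2.2,0,255).astype('u1'))
E
```

```text
[ 0.48164881 -0.25474174  0.09757423] [ 0.71167928 -0.05129963 -1.23650448] [-0.07472808  0.01421303  0.00081453]
```

View pics/s8z2.png

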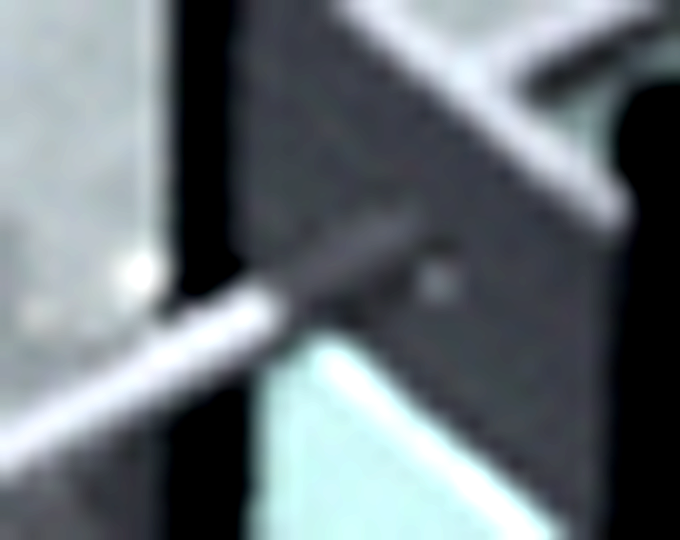

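Emit:
move_arm(commands=[[0,0,0,0.2,1,0,255],[0,0,0,0.4,2,0,255],[0,0,0,0.7,3,0,255],[0,0,0,0.9,4,0,255],[0,0,0,0.9,4,0,255]])

```text
time: 11.45
eef_pos: [0.4825, -0.2506, 0.0975]
tcp_rot: [0.076, 0.703, -0.098, 0.701]
contact_force: [-0.6, 0.8, -0.4]
opening: 0.243
```

```bash
cat >> rod.py <<'E'
def wfit(w):
    vs=np.arange(2,138);us=np.round(313.5+2*(vs-2)/136).astype(int)
    uv=np.array([[u+k,v] for u,v in zip(us,vs) for k in range(-3,4)]);P=ondepth(w,uv);P=P[abs(P[:,2]-np.median(P[:,2]))<.008]
    l=np.linalg.svd(P-P.mean(0))[2][0];l*=np.sign(l[1]);print('w pitch',l[2].round(4),'yaw',np.arctan2(-l[0],l[1]).round(4),'ctr st',w2st(P.mean(0),np.array([.5629,.0924]),-.229).round(4))
E
python3 - <<'E'
from rod import *
for i in range(2): wfit(shot('wrist','w8'))
wfit(load('w5'))
t=shot('top','t8'); st=readout.get_state(); Rm=R.from_quat(st['tcp_rot']).as_matrix(); print(Rm.round(4),st['contact_force'],st['wrist_torque'])
lt=rodline(t,np.array([338,157])/5.6+[310,150],np.array([555,195])/5.6+[310,150],4)
L=[lt[2:]+k*lt[:2]*np.sign(lt[0]) for k in (-28,0,28)]
print(w2st(onz(t,L,.1145),*TOP).round(4).tolist())
cv2.imwrite('pics/t8z.png',cv2.resize(t['color'][140:195,330:430,::-1],None,fx=8,fy=8,interpolation=cv2.INTER_CUBIC))
E
```

```text
w pitch -0.005 yaw -0.2377 ctr st [[ 0.0017 -0.2692  0.1196]]
w pitch -0.0108 yaw -0.2377 ctr st [[ 0.0017 -0.2692  0.1196]]
w pitch 0.0018 yaw -0.2403 ctr st [[ 1.000e-04 -2.873e-01  1.153e-01]]
[[-6.700e-03  2.431e-01  9.700e-01]
 [-3.050e-02  9.695e-01 -2.432e-01]
 [-9.995e-01 -3.120e-02  9.000e-04]] [-0.31527603  0.32292313 -1.47095741] [-0.09745998  0.02115182 -0.00169518]
n 60 med resid 0.13
[[0.0002, -0.1114, 0.1145], [-0.0, -0.1793, 0.1145], [-0.0001, -0.2471, 0.1145]]
```

View pics/t8z.png

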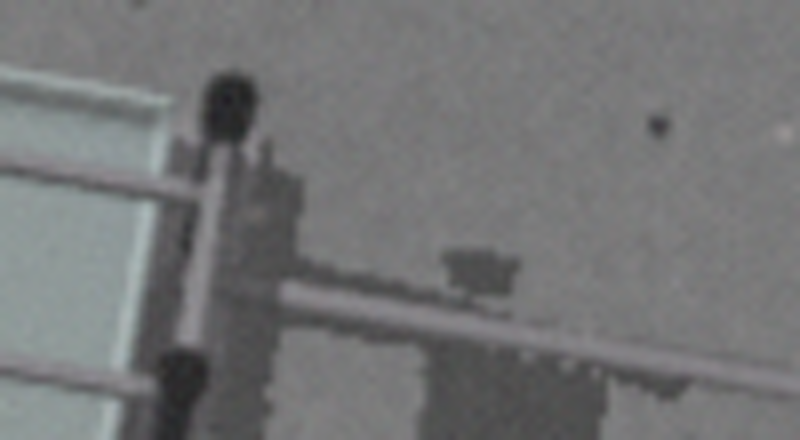

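Emit:
move_arm(commands=[[0.003,-0.0007,0,0,0,-0.6,255],[0.006,-0.0014,0,0,0,-1.2,255],[0.006,-0.0014,0,0.2,1,-1.2,255],[0.006,-0.0014,0,0.7,3,-1.2,255],[0.006,-0.0014,0,1.4,6,-1.2,255],[0.006,-0.0014,0,2.3,10,-1.2,255],[0.006,-0.0014,0,3.2,14,-1.2,255],[0.006,-0.0014,0,3.2,14,-1.2,255]])

```text
time: 12.4
eef_pos: [0.4859, -0.236, 0.0963]
tcp_rot: [0.078, 0.703, -0.095, 0.701]
contact_force: [1.1, -0.7, -1.2]
opening: 0.243
```

```bash
python3 - <<'E'
from rod import *
for i in range(2): wfit(shot('wrist','w9'))
st=readout.get_state(); print(st['eef_pos'],st['contact_force'],st['wrist_torque'],R.from_quat(st['tcp_rot']).as_matrix()[2].round(4))
E
```

```text
w pitch 0.0011 yaw -0.2369 ctr st [[ 0.0016 -0.2544  0.1189]]
w pitch 0.0005 yaw -0.237 ctr st [[ 0.0016 -0.2547  0.1189]]
[ 0.48582256 -0.23653146  0.09638424] [ 0.17494023  0.66194162 -0.92453277] [-0.10259039  0.02820408  0.07063548] [-9.997e-01 -2.510e-02  8.000e-04]
```

Emit:
move_arm(commands=[[0,0,0,0.9,4,0,255],[0,0,0,2.3,10,0,255],[0,0,0,3.6,16,0,255],[0,0,0,5.1,22,0,255],[0,0,0,6.5,28,0,255],[0,0,0,7.9,34,0,255],[0,0,0,9.1,39,0,255],[0,0,0,9.1,39,0,255]])

```text
time: 13.3
eef_pos: [0.495, -0.1968, 0.0963]
tcp_rot: [0.077, 0.703, -0.095, 0.701]
contact_force: [-0.1, -0.1, -2.4]
opening: 0.245
```

```bash
python3 - <<'E'
from rod import *
for i in range(2): wfit(shot('wrist','w10'))
st=readout.get_state(); print(st['eef_pos'],st['contact_force'],st['wrist_torque'],R.from_quat(st['tcp_rot']).as_matrix().round(4))
E
```

```text
w pitch -0.0044 yaw -0.2364 ctr st [[ 0.0015 -0.2141  0.1189]]
w pitch -0.0008 yaw -0.2365 ctr st [[ 0.0016 -0.2145  0.1189]]
[ 0.49498343 -0.19741348  0.09639517] [ 0.67185509 -0.29212799 -1.05564634] [-0.05779682 -0.03015151  0.03187227] [[-5.300e-03  2.423e-01  9.702e-01]
 [-2.480e-02  9.699e-01 -2.423e-01]
 [-9.997e-01 -2.530e-02  8.000e-04]]
```

Emit:
move_arm(commands=[[0,0,0,0.9,4,0,255],[0,0,0,2.3,10,0,255],[0,0,0,4.2,18,0,255],[0,0,0,6.1,26,0,255],[0,0,0,7.9,34,0,255],[0,0,0,9.8,42,0,255],[0,0,0,11.6,50,0,255],[0,0,0,13.5,58,0,255],[0,0,0,15.4,66,0,255],[0,0,0,15.4,66,0,255],[0,0,0,15.4,66,0,255]])

```text
time: 14.5
eef_pos: [0.5104, -0.1313, 0.0964]
tcp_rot: [0.077, 0.703, -0.095, 0.701]
contact_force: [0.3, 0.3, -1.1]
opening: 0.243
```

```bash
python3 - <<'E'
from rod import *
for i in range(2): wfit(shot('wrist','w11'))
s=shot('scene','s11');t=shot('top','t11')
st=readout.get_state(); print(st['eef_pos'],st['contact_force'],st['wrist_torque'],R.from_quat(st['tcp_rot']).as_matrix()[2].round(4))
a=cv2.resize(s['color'][165:240,270:390,::-1],None,fx=6.5,fy=6.5,interpolation=cv2.INTER_CUBIC).astype(float)
cv2.imwrite('pics/s11c.png',np.clip((a-30)*1.7,0,255).astype('u1'))
a=cv2.resize(t['color'][125:215,270:390,::-1],None,fx=6.5,fy=6.5,interpolation=cv2.INTER_CUBIC).astype(float)
cv2.imwrite('pics/t11c.png',np.clip((a-30)*1.7,0,255).astype('u1'))
E
```

```text
w pitch -0.003 yaw -0.2362 ctr st [[ 0.0017 -0.1467  0.1189]]
w pitch -0.0034 yaw -0.2367 ctr st [[ 0.0017 -0.147   0.119 ]]
[ 0.51038624 -0.13175359  0.09645718] [-0.53439075 -0.37971359 -0.97593833] [-0.10081202 -0.01122905 -0.0258379 ] [-0.9997 -0.0254  0.001 ]
```

View pics/s11c.png

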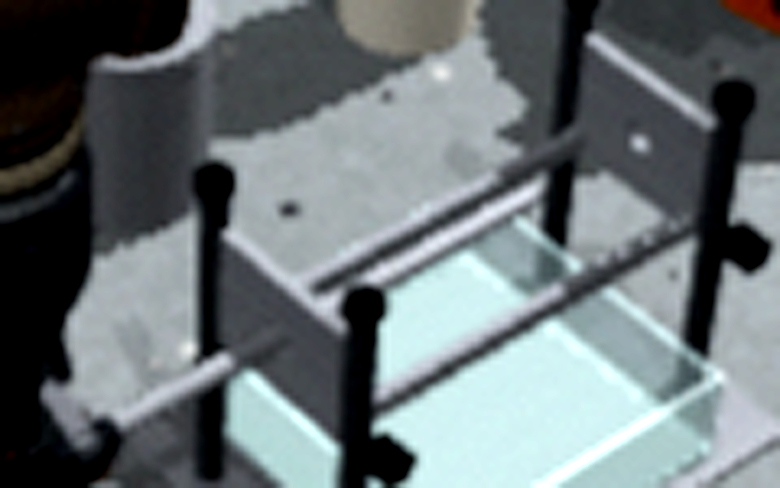

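View pics/t11c.png

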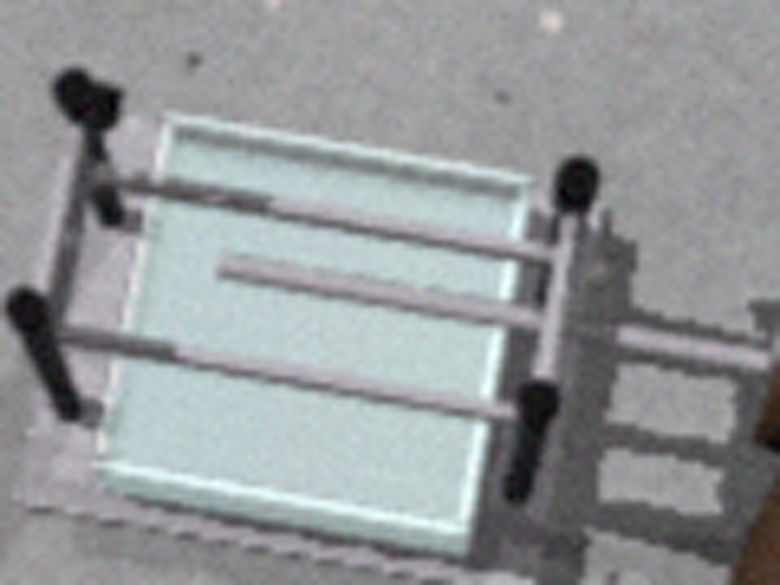

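```bash
python3 - <<'E'
from rod import *
t=load('t11');s=load('s11')
def pr(l,z): 
    L=[l[2:]+k*l[:2]*np.sign(l[0]) for k in (-22,0,22)]; print(w2st(onz(t,L,z),*TOP).round(4).tolist())
g=lambda p:np.array(p)/6.5+[270,125]
l=rodline(t,g([225,267]),g([500,314]),4); pr(l,.1145)
l=rodline(t,g([630,335]),g([765,357]),4); pr(l,.1145)
h=lambda p:(np.array(p)+.5)/6.5-.5+[270,165]
ls=rodline(s,h([535,195]),h([370,277]),4)
def onx(c,uv,xs,fr):
    d=ray(c,uv); e=np.array(c['eye']); o=w2st(e,*fr)[0]; q=w2st(e+d,*fr)-o; return o+q*((xs-o[0])/q[:,0])[:,None]
P=onx(s,[ls[2:]+k*ls[:2] for k in (-10,0,10)]+[h([537,193]),h([110,425])],0,SC);print(P.round(4), 'slope',((P[2]-P[0])[2]/(P[2]-P[0])[1]).round(4))
cv2.imwrite('pics/s11z.png',np.clip((cv2.resize(s['color'][170:205,345:390,::-1],None,fx=16,fy=16,interpolation=cv2.INTER_CUBIC).astype(float)-30)*1.7,0,255).astype('u1'))
E
```

```text
n 60 med resid 0.09
[[-0.0039, 0.0452, 0.1145], [-0.004, -0.0085, 0.1145], [-0.004, -0.062, 0.1145]]
n 60 med resid 0.16
[[0.0002, -0.0988, 0.1145], [0.0001, -0.1521, 0.1145], [-0.0, -0.2054, 0.1145]]
n 60 med resid 0.11
[[ 0.     -0.0394  0.1185]
 [ 0.     -0.0106  0.1184]
 [ 0.      0.0188  0.1183]
 [ 0.      0.0331  0.1149]
 [ 0.     -0.1748  0.1173]] slope -0.004
```

View pics/s11z.png

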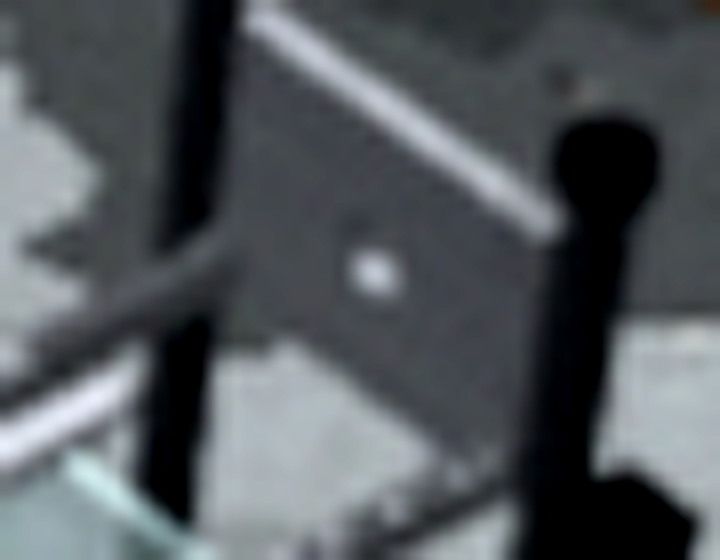

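Emit:
move_arm(commands=[[0,0,0,0.9,4,0,255],[0,0,0,2.3,10,0,255],[0,0,0,4.2,18,0,255],[0,0,0,6.1,26,0,255],[0,0,0,7.9,34,0,255],[0,0,0,9.8,42,0,255],[0,0,0,11.2,48,0,255],[0,0,0,11.2,48,0,255],[0,0,0,11.2,48,0,255]])

```text
time: 15.6
eef_pos: [0.5216, -0.0836, 0.0964]
tcp_rot: [0.077, 0.703, -0.095, 0.701]
contact_force: [-0.5, -0.8, -1.9]
opening: 0.245
```

```bash
python3 - <<'E'
from rod import *
for i in range(2): wfit(shot('wrist','w12'))
s=shot('scene','s12')
st=readout.get_state(); print(st['eef_pos'],st['contact_force'],st['wrist_torque'],R.from_quat(st['tcp_rot']).as_matrix()[2].round(4))
a=cv2.resize(s['color'][175:205,340:385,::-1],None,fx=16,fy=16,interpolation=cv2.INTER_CUBIC).astype(float)
cv2.imwrite('pics/s12c.png',np.clip((a-30)*1.7,0,255).astype('u1'))
E
```

```text
w pitch 0.0016 yaw -0.238 ctr st [[ 0.0017 -0.1004  0.119 ]]
w pitch 0.0021 yaw -0.2384 ctr st [[ 0.0018 -0.1006  0.119 ]]
[ 0.52153201 -0.08401817  0.09644597] [-0.47661723 -0.13207114 -1.4438525 ] [-0.04323816 -0.03966326  0.01502865] [-9.997e-01 -2.550e-02  9.000e-04]
```

View pics/s12c.png

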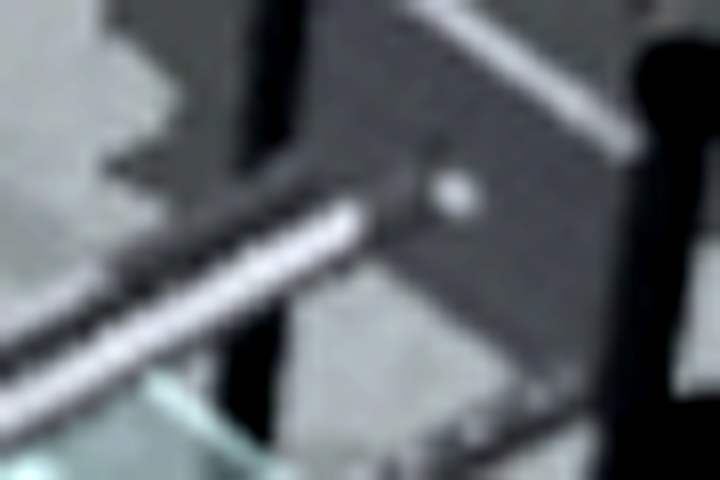

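Emit:
move_arm(commands=[[0,0,0,0.7,3,0,255],[0,0,0,1.2,5,0,255],[0,0,0,1.4,6,0,255],[0,0,0,1.6,7,0,255],[0,0,0,1.9,8,0,255],[0,0,0,2.1,9,0,255],[0,0,0,2.1,9,0,255]])

```text
time: 16.45
eef_pos: [0.5237, -0.0749, 0.0964]
tcp_rot: [0.078, 0.703, -0.096, 0.701]
contact_force: [0.0, 0.0, -0.4]
opening: 0.245
```

Emit:
move_arm(commands=[[0,0,0,0.2,1,0,255],[0,0,0,0.4,2,0,255],[0,0,0,0.7,3,0,255],[0,0,0,0.7,3,0,255]])

```text
time: 16.85
eef_pos: [0.5244, -0.0717, 0.0964]
tcp_rot: [0.078, 0.703, -0.095, 0.701]
contact_force: [-0.2, -0.3, -1.2]
opening: 0.242
```

Emit:
move_arm(commands=[[0,0,0,0.2,1,0,255],[0,0,0,0.5,2,0,255],[0,0,0,0.9,4,0,255],[0,0,0,1.4,6,0,255],[0,0,0,1.9,8,0,255],[0,0,0,1.9,8,0,255]])

```text
time: 17.45
eef_pos: [0.5263, -0.0635, 0.0964]
tcp_rot: [0.077, 0.703, -0.095, 0.701]
contact_force: [0.6, -0.7, -0.6]
opening: 0.242
```

```bash
python3 - <<'E'
from rod import *
w=shot('wrist','w13');s=shot('scene','s13');t=shot('top','t13')
st=readout.get_state(); print(st['eef_pos'],st['contact_force'],st['wrist_torque'],R.from_quat(st['tcp_rot']).as_matrix()[2].round(4))
a=cv2.resize(s['color'][160:260,230:390,::-1],None,fx=5,fy=5,interpolation=cv2.INTER_CUBIC).astype(float)
cv2.imwrite('pics/s13c.png',np.clip((a-30)*1.7,0,255).astype('u1'))
E
```

```text
[ 0.52629753 -0.06370649  0.09643486] [ 0.48391812 -0.16220492 -0.65731467] [-0.08446445  0.0390782  -0.0345894 ] [-9.997e-01 -2.550e-02  9.000e-04]
```

View pics/s13c.png

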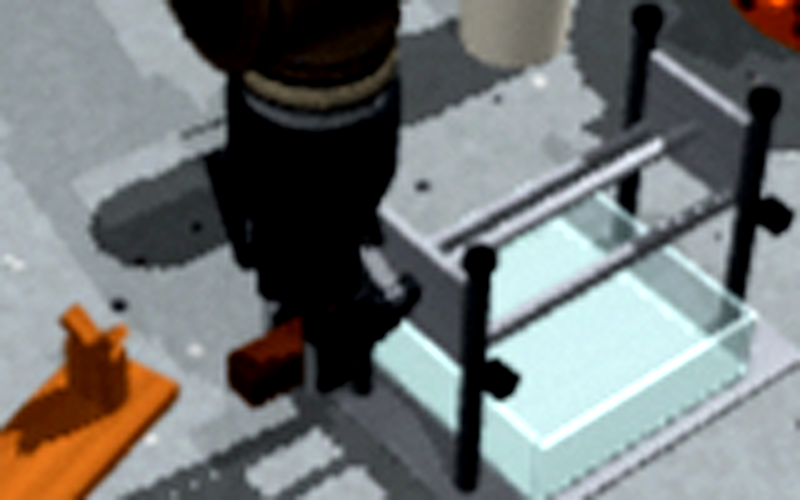

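View pics/w13.png

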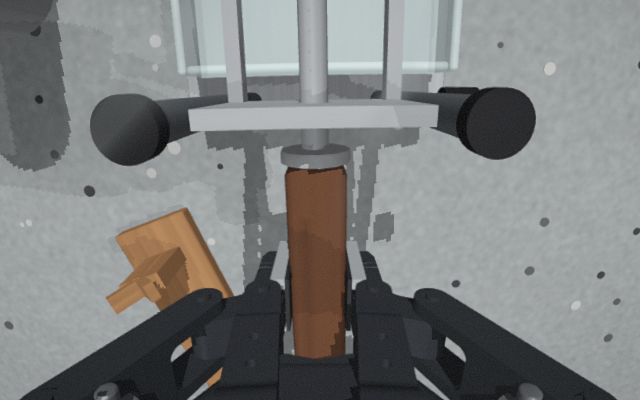

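Emit:
move_arm(commands=[[0,0,0,0.7,3,0,255],[0,0,0,1.2,5,0,255],[0,0,0,1.6,7,0,255],[0,0,0,1.9,8,0,255],[0,0,0,2.1,9,0,255],[0,0,0,2.1,9,0,255]])

```text
time: 18.2
eef_pos: [0.5284, -0.0546, 0.0965]
tcp_rot: [0.077, 0.703, -0.095, 0.701]
contact_force: [-0.7, -0.0, -1.8]
opening: 0.243
```

Emit:
move_arm(commands=[[0,0,0,0.2,1,0,255],[0,0,0,0.4,1.8,0,255],[0,0,0,0.6,2.5,0,255],[0,0,0,0.6,2.5,0,255]])

```text
time: 18.6
eef_pos: [0.5287, -0.0535, 0.0965]
tcp_rot: [0.076, 0.703, -0.096, 0.701]
contact_force: [-2.5, -5.2, -0.9]
opening: 0.245
```

```bash
python3 - <<'E'
from rod import *
w=shot('wrist','w14');st=readout.get_state(); print(st['eef_pos'],st['contact_force'],st['wrist_torque'])
cv2.imwrite('pics/w14c.png',cv2.resize(w['color'][80:200,220:410,::-1],None,fx=4.2,fy=4.2,interpolation=cv2.INTER_CUBIC))
E
```

```text
[ 0.52869643 -0.05347874  0.09654705] [-1.33598968 -5.54297167 -0.72171652] [-0.83436533  0.26083632 -0.0386911 ]
```

View pics/w14c.png

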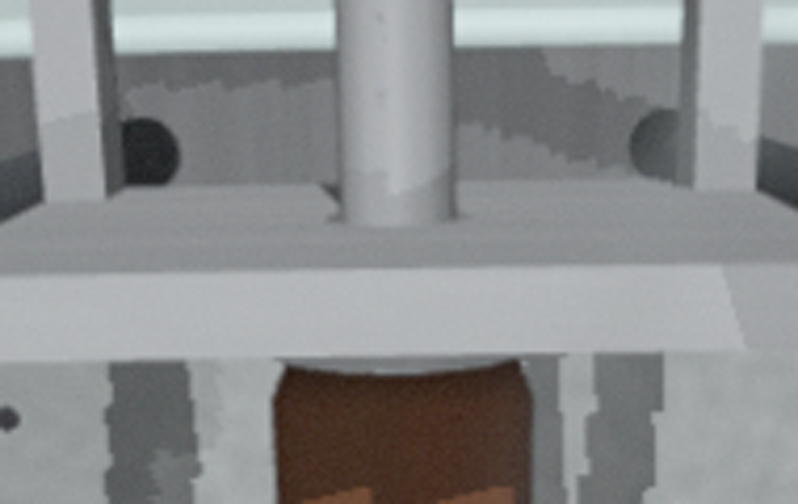

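Emit:
move_arm(commands=[[0,0,0,0.1,0.5,0,250],[0,0,0,0.1,0.5,0,250],[0,0,0,0.1,0.5,0,192],[0,0,0,0.1,0.5,0,186],[0,0,0,0.1,0.5,0,180],[0,0,0,0.1,0.5,0,170],[0,0,0,0.1,0.5,0,150],[0,0,0,0.1,0.5,0,110],[0,0,0,0.1,0.5,0,60],[0,0,0,0.1,0.5,0,60],[0,0,0,0.1,0.5,0,60]], newtons=20)

```text
time: 19.75
eef_pos: [0.5288, -0.0529, 0.0965]
tcp_rot: [0.076, 0.703, -0.096, 0.701]
contact_force: [0.2, 0.1, 0.3]
opening: 0.767
```

```bash
python3 - <<'E'
from rod import *
w=shot('wrist','w15');st=readout.get_state(); print(st['eef_pos'],st['contact_force'],st['wrist_torque'],st['opening'])
E
```

```text
[ 0.52878564 -0.05295467  0.09652483] [-0.04841627  0.55564136 -0.21274266] [ 0.04113578  0.02251994 -0.00811313] 0.7652044501223526
```

View pics/w15.png

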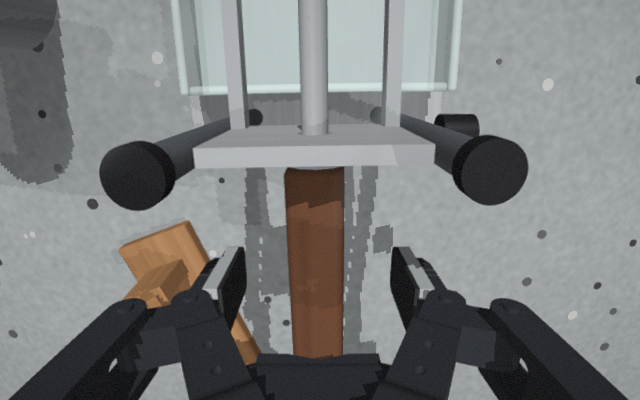

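Emit:
move_arm(commands=[[0,0,0,0,0,10,30],[0,0,0,-1,-4,30,0],[0,0,0,-3,-12,60,0],[0,0,0,-6,-25,100,0],[0,0,0,-10,-45,145,0],[0,0,0,-20,-85,165,0],[0,0,0,-30,-130,165,0],[0,0,0,-40,-175,165,0],[0,0,0,-40,-175,165,0],[0,0,0,-40,-175,165,0]])

```text
time: 20.8
eef_pos: [0.4885, -0.2287, 0.2621]
tcp_rot: [0.077, 0.703, -0.097, 0.701]
contact_force: [0.3, 0.5, -0.2]
opening: 1.0
```

```bash
python3 - <<'E'
from rod import *
w=shot('wrist','w16');s=shot('scene','s16');t=shot('top','t16');st=readout.get_state(); print(st['time'],st['eef_pos'],st['contact_force'],st['opening'])
a=cv2.resize(s['color'][150:270,230:390,::-1],None,fx=4,fy=4,interpolation=cv2.INTER_CUBIC).astype(float)
cv2.imwrite('pics/s16c.png',np.clip((a-30)*1.7,0,255).astype('u1'))
a=cv2.resize(t['color'][110:270,210:430,::-1],None,fx=3.6,fy=3.6,interpolation=cv2.INTER_CUBIC).astype(float)
cv2.imwrite('pics/t16c.png',np.clip((a-30)*1.7,0,255).astype('u1'))
E
```

```text
20.95 [ 0.48903435 -0.22686981  0.26166527] [ 0.31179863  0.74934319 -0.70570184] 1.0025479690232788
```

View pics/s16c.png

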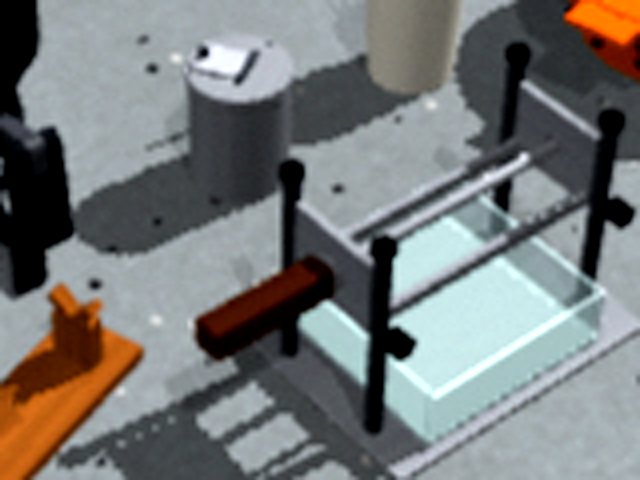

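View pics/t16c.png

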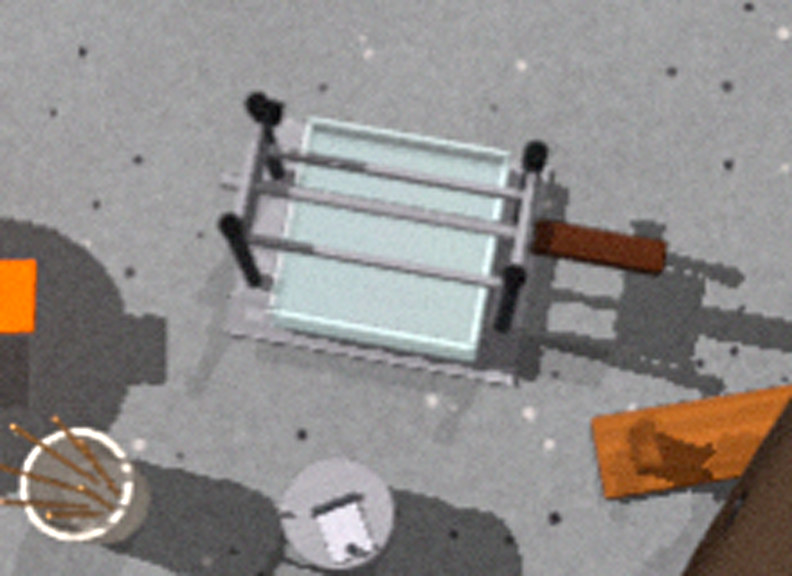

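View pics/w16.png

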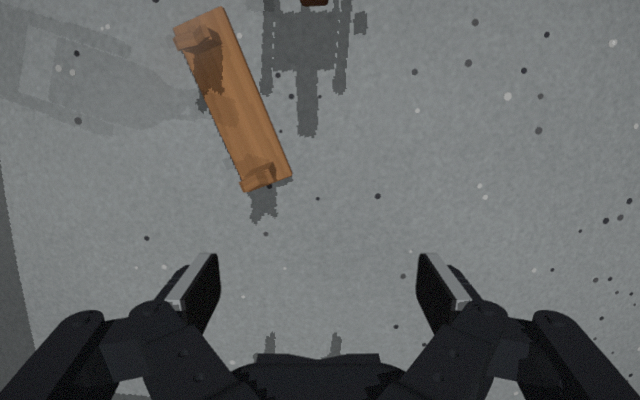

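```bash
python3 - <<'E'
from rod import *
t=load('t16')
a=np.vstack([cv2.resize(t['color'][152:172,262:302,::-1],None,fx=16,fy=16,interpolation=cv2.INTER_CUBIC),cv2.resize(t['color'][165:190,355:395,::-1],None,fx=16,fy=16,interpolation=cv2.INTER_CUBIC)[:260]]).astype(float)
cv2.imwrite('pics/t16z.png',np.clip((a-30)*1.7,0,255).astype('u1'))
Q=w2st(proj(t,[[0,0,0]]) if 0 else onz(t,np.array([[221,181],[664,255]])/3.6+[210,110],.1135),*TOP);print(Q.round(4))
print('expected px tip',((proj(t,st2w([[0,.114,.1135],[0,-.191,.1245]],*TOP))-[262,152]+.5)*16).round(0), ((proj(t,st2w([[0,.114,.1135],[0,-.191,.1245]],*TOP))-[210,110]+.5)*3.6).round(0))
E
```

```text
[[-0.0021  0.1127  0.1135]
 [ 0.0017 -0.1914  0.1135]]
expected px tip [[ 153.  126.]
 [2133.  462.]] [[222. 180.]
 [667. 255.]]
```

View pics/t16z.png

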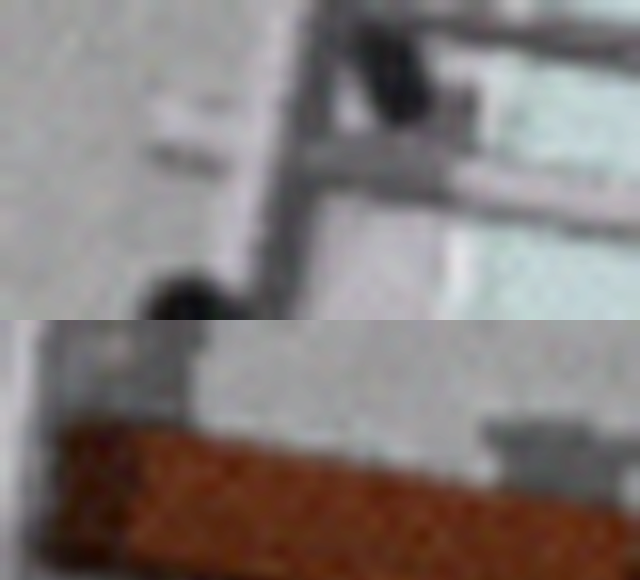

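Emit:
move_arm(commands=[[0,0,0,8,40,0,0],[0,0,0,18,85,-20,0],[0,0,0,28,125,-50,0],[0,0,0,33,144,-75,0],[0,0,0,33,144,-85,0],[0,0,0,33,144,-85,0]])

```text
time: 21.55
eef_pos: [0.521, -0.0814, 0.1749]
tcp_rot: [0.075, 0.704, -0.094, 0.7]
contact_force: [-0.5, 0.0, 0.1]
opening: 1.001
```

```bash
python3 - <<'E'
from rod import *
w=shot('wrist','w17');st=readout.get_state(); print(st['eef_pos'],st['contact_force'],w2st(w['eye'],np.array([.5629,.0924]),-.229))
u=proj(w,st2w([[0,-.096,.1265]],np.array([.5629,.0924]),-.229))[0].astype(int);print(u)
cv2.imwrite('pics/w17c.png',cv2.resize(w['color'][max(u[1]-35,0):u[1]+35,u[0]-50:u[0]+50,::-1],None,fx=8,fy=8,interpolation=cv2.INTER_CUBIC))
E
```

```text
[ 0.52193099 -0.08255163  0.17660451] [ 0.06119006  0.30033583 -1.09719894] [[ 0.00173692 -0.10079073  0.31560366]]
[315  76]
```

View pics/w17c.png

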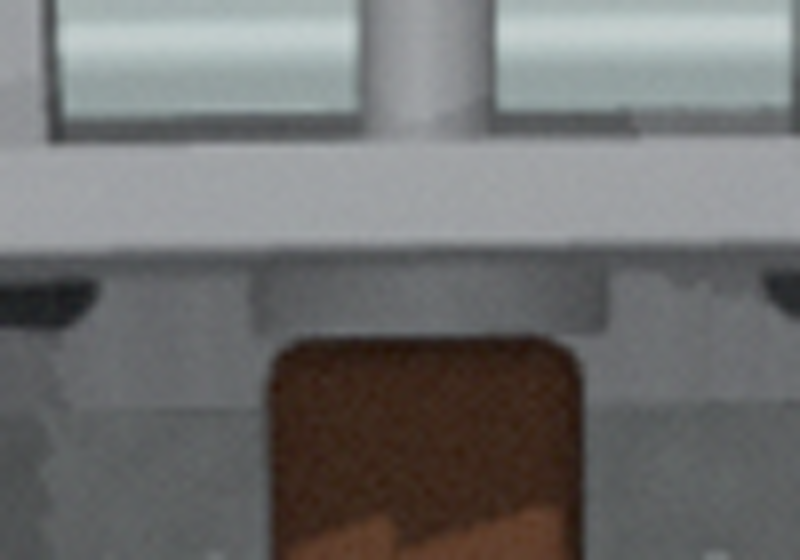

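The collar shows its full 5 mm right against the plate, with no gap beyond the thin foreshortened strip of plate face. I'll back away and hand in.

Emit:
move_arm(commands=[[0,0,0,-3,-10,30,0],[0,0,0,-10,-45,60,0],[0,0,0,-20,-90,80,0],[0,0,0,-30,-130,90,0],[0,0,0,-30,-130,90,0],[0,0,0,-30,-130,90,0]])

```text
time: 22.2
eef_pos: [0.4919, -0.2144, 0.2686]
tcp_rot: [0.076, 0.702, -0.097, 0.701]
contact_force: [0.8, 0.5, 0.0]
opening: 0.999
```

```bash
python3 - <<'E'
from rod import *
t=shot('top','t18'); a=load('t16')
print(np.abs(t['color'][100:300,60:400].astype(int)-a['color'][100:300,60:400]).mean(), readout.get_state()['contact_force'])
b=load('top0'); print([np.abs(t['color'][y0:y1,x0:x1].astype(int)-b['color'][y0:y1,x0:x1]).mean().round(1) for x0,y0,x1,y1 in ((120,150,215,240),(215,225,250,262),(286,235,320,272),(290,185,345,205))])
print(ctrl.sign_off())
E
```

```text
2.477093137254902 [-0.06307189  0.36402421 -0.57647982]
[np.float64(9.8), np.float64(11.0), np.float64(12.2), np.float64(14.5)]
the job is handed in; nothing more can be done
None
```

```bash
python3 - <<'E'
from h import *
t=load('t18')['color'];b=load('top0')['color']
print(t.mean(),b.mean(), np.abs(t[60:130,420:600].astype(int)-b[60:130,420:600]).mean())
for n,(x0,y0,x1,y1) in dict(col=(120,150,215,240),cup=(215,225,250,262),can=(286,235,320,272),dish=(286,140,352,212)).items():
    f=lambda i:cv2.cvtColor(i,cv2.COLOR_RGB2GRAY)[y0:y1,x0:x1].astype(np.float32)
    print(n,cv2.phaseCorrelate(f(b),f(t)), (f(t).mean()/f(b).mean()).round(3))
E
```

```text
102.52088932291667 96.77542578125 15.842380952380953
col ((-0.05903908956001658, 0.014791014308748629), 1.011237520420993) 1.111
cup ((0.03933974202637458, 0.03345863593023424), 0.9935654567347633) 1.113
can ((-0.06459869603160939, 0.07759993993309422), 0.9624072058333291) 1.11
dish ((-0.1930431574391136, -0.030304388927490322), 0.8116686101312991) 1.094
```

The spit is seated in the stand: its rod runs through both eyes over the dish, its collar is against the plate nearest the rest, and the gripper has let go. I handed the job in at about 22 s; no verdict is reported.

- **Finding the height:** I lifted the spit straight out of the rest and levelled it. Two light touches on the entry plate, each about 6–7 N, showed the rod was too low. At an axis height of about 114 mm it went in, and it passed both eyes with no more than noise-level force.
- **Seating:** I pushed until the collar met the plate at about 6 N, then opened the gripper.
- **Collar and tip:** After release, the close-up wrist view showed about 5 mm of collar right against the plate. The tip measured 17 mm beyond the far plate against an expected 18 mm, within camera error.
- **Bystanders:** The colander, cup and canister shifted less than 0.1 pixel (about 0.2 mm) in the top view. The dish read 0.2 pixel, but the rod now crosses that patch.
- **Disagreements:** Early camera estimates of the eye height ran from 107 to 113 mm, all below the height that worked. The rod sat about 0.02 rad tip-up in the grip rather than hanging down, so I corrected for it. A raw before-and-after image comparison also looked different everywhere, because the later picture is about 11% brighter overall.

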